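# Make up the rinsing kit and the filling kit

### The job

Make up the two kits in the steel trays. Rinsing kit, in the tray without the round recess: the syringe and the shorter tweezers, each lying lengthwise in a lane of its own (either lane). Filling kit, in the tray with the round recess: the funnel cap seated upright, collar down, in the recess and the longer tweezers lying lengthwise in the lane beside it; leave the bench timer and the washing brush alone.

Things in the scene. Friction and masses are not known exactly. Their poses are not given: they have to be found in the camera images.
- lane_tray: Fixed steel tray, 170 (x) x 116 (y) mm, grey insert 6 mm above the table. Rim 14 mm high, but only 6 mm along the middle 80 mm of both sides. A white divider 14 mm high, 5 mm thick stands on the middle line at each end (28 mm long), the middle is open. Origin: centre of underside. Tray WITHOUT recess: two lanes along x, 54 mm wide, middle lines y = -28 and +28 mm.
- well_tray: Fixed steel tray, 170 (x) x 116 (y) mm, grey insert 6 mm above the table. Rim 14 mm high, but only 6 mm along the middle 80 mm of both sides. A white divider 14 mm high, 5 mm thick stands on the middle line at each end (28 mm long), the middle is open. Origin: centre of underside. Round recess (white floor) at x 0, y +28 mm: 50 mm across, floor 2 mm above the table. Lane along x, 54 mm wide, at y -28 mm.
- rinse_syringe: Clear syringe on its side, 134 mm long along its y, 14 g. Barrel 17 mm thick from y -53 to +22 mm, finger flange 26 mm wide at y +23, thin plunger rod to a 17 mm disc at y +66, thin nozzle at the -y end. Origin: middle of the length, at the underside; axis 8 mm above it. Grasp across the barrel at y -5 mm.
- short_tweezers: The shorter of two steel tweezers, 120 mm long along its own x, 19 mm wide (y) and 8 mm high at the middle, rigid, 22 g. Origin: centre, at the underside. Grasp across the two arms at the middle.
- long_tweezers: The longer of two steel tweezers, 140 mm long along its own x, 19 mm wide (y) and 8 mm high at the middle, rigid, 22 g. Origin: centre, at the underside. Grasp across the two arms at the middle.
- funnel_cap: Clear plastic funnel cap standing upright, 27 mm high: round collar 33 mm across and 7 mm high at the bottom, round neck 24 mm across above it, to be gripped by the neck. 12 g. Origin: centre of the underside, z up.
- dial_timer: Bystander: round blue-topped bench timer, 66 mm across, 44 mm high, standing loose behind the left tray. Origin: centre of the underside. Not part of either kit; leave it alone.
- washing_brush: Bystander: green instrument washing brush with white bristles up, 172 x 18 x 26 mm, lying loose at the left in front of the ultrasonic bath. Origin: centre, underside. Not part of either kit; leave it alone.

How it is judged:
At the end, for the whole second after the job is handed in: Tray without recess: syringe and shorter tweezers flat, one per lane, within 18 mm of its middle line, 24/28 mm lengthwise, 0.3 rad. Tray with recess: cap upright in the recess within 11 mm, longer tweezers flat in the lane beside it, within 18 mm and 0.3 rad. All at rest ((((x of rinse_syringe in the frame of lane_tray between -0.024 and 0.024 m and y of rinse_syringe in the frame of lane_tray between 0.01 and 0.046 m and z of rinse_syringe in the frame of lane_tray between 0.002 and 0.01 m and angle between the y axis of rinse_syringe and the x axis of lane_tray, either way round below 0.3 rad) and (x of short_tweezers in the frame of lane_tray between -0.028 and 0.028 m and y of short_tweezers in the frame of lane_tray between -0.046 and -0.01 m and z of short_tweezers in the frame of lane_tray between 0.002 and 0.01 m and angle between the x axis of short_tweezers and the x axis of lane_tray, either way round below 0.3 rad)) or ((x of rinse_syringe in the frame of lane_tray between -0.024 and 0.024 m and y of rinse_syringe in the frame of lane_tray between -0.046 and -0.01 m and z of rinse_syringe in the frame of lane_tray between 0.002 and 0.01 m and angle between the y axis of rinse_syringe and the x axis of lane_tray, either way round below 0.3 rad) and (x of short_tweezers in the frame of lane_tray between -0.028 and 0.028 m and y of short_tweezers in the frame of lane_tray between 0.01 and 0.046 m and z of short_tweezers in the frame of lane_tray between 0.002 and 0.01 m and angle between the x axis of short_tweezers and the x axis of lane_tray, either way round below 0.3 rad))) and x of long_tweezers in the frame of well_tray between -0.018 and 0.018 m and y of long_tweezers in the frame of well_tray between -0.046 and -0.01 m and z of long_tweezers in the frame of well_tray between 0.002 and 0.01 m and angle between the x axis of long_tweezers and the x axis of well_tray, either way round below 0.3 rad and x of funnel_cap in the frame of well_tray between -0.011 and 0.011 m and y of funnel_cap in the frame of well_tray between 0.017 and 0.039 m and z of funnel_cap in the frame of well_tray between -0.001 and 0.0045 m and angle between funnel_cap's own z axis and vertical below 0.1 rad and linear speed of each of rinse_syringe, short_tweezers, funnel_cap, long_tweezers below 0.02 m/s); the robot touches nothing.
It fails at once if the bench timer is moved more than 15 mm (distance of dial_timer from where it was at the start of the episode above 0.015 m).
It fails at once if the washing brush is moved more than 15 mm (distance of washing_brush from where it was at the start of the episode above 0.015 m).
It also fails if it takes over 102 s, if anything falls off the work surface, if the arm or the gripper's body presses on something with over 40 N, if the wrist force passes 120 N, or if a joint passes its speed limit or range.

### The arm

A 6-joint arm with a two-finger parallel gripper is mounted at the origin on a cart in front of the work surface, level with it; the furniture and walls round the work are solid. World frame = base frame: x ahead of the robot, y to its left, z up, the work surface at z = 0. Lengths are in m, angles in rad, forces in N, time in s.
With the tool pointing down it reaches from about 0.275 to 0.75 m from the base axis. Payload 10.2 kg.
Tool frame: the origin (TCP) lies midway between the tips of the shut fingers; the grasp point (between the pads) lies 19 mm behind it; z points along the fingers, y is the direction in which the jaws open and shut (so a half turn about z gives the same grasp; the last joint's range is limited). The gripper opens to 88 mm and grips with 3 to 60 N. Pads are 18 mm wide; open, the fingers measure 123 mm over their backs; the gripper's body (75 mm by 187 mm) begins 45 mm behind the grasp point.
Start: joints at [1.03, 0.313, 1.498, -0, 1.331, -0.223], TCP at [0.164, 0.499, 0.239] pointing down, gripper open.
Joint ranges: [-2.94, 2.94], [-0.97, 2.17], [0.19, 2.56], [-1.23, 4.37], [0.02, 3.11], [-2.88, 2.88]. Speed limits (rad/s): [2.39, 2.39, 3.01, 3.14, 3.14, 3.14].

### API

Orientations are given as a 3x3 rotation matrix whose columns are the frame's x, y, z axes.
In Python, from cell import * gives the robot as it stands.
- The arm moves only by the tool apply_moves, never from a script. Its argument "rows" is a list of rows, each an object of numbers: "wx", "wy", "wz": the turn, a rotation vector about the world's x, y, z in degrees; "tx", "ty", "tz": the shift along the world's x, y, z in cm; "grip": the opening, from 0 (shut) to 1 (fully open). A call has 1 to 20 rows; each row shifts and turns the commanded pose from where the row before left it; what a row does not reach is not made up. A row lasts 1/10 s, in which the tool goes at most 50 mm and 8.59 degrees, less where a joint would pass 70% of its speed; a pose out of reach is approached as far as the arm can. A call is refused whole if a number of a shift passes 5 or a number of a turn 8.59, either way. A call with a gripper value outside its range is refused whole. The fingers move at their own pace and stop on an object; the grip force is fixed at half the most. Time passes only in rows, so rows that do not move let the fingers close. It gives the time, the measured TCP pose, the force and the opening at its end, in the units of the state.
- observe(): the state, without advancing time (a new reading comes with each control period).
- get_image(name): name is "side" or "top" or "wrist"; returns a dict with "color" (400x640x3 uint8, blue, green, red), "z_map" (400x640 float32, m along the optical axis (not along the pixel's ray), 0 where there is no reading), "vfov" (degrees; the focal length in pixels is half the picture's height over the tangent of half this angle, whatever the lens; pixels are square), "cx", "cy" (the principal point, pixels), "R" (3x3) and "t" (3): a world point X has camera coordinates R X + t. Camera axes: x right, y down, z forward; pixel columns grow to the right and rows downward; lengths in m; the calibration is good to about 2 mm. A picture is of the moment at which its call begins.
- sign_off(): hands the job in, once; it reports no verdict.
Trained networks look in a picture, given as the dict that the camera call returned (one of the last four; its "shot" number tells which), for a name from the list of things; names that differ only in an ending like _2 or _b are one class to them, and where a whole thing is asked for, a point or a joint stands for the part that bears it (a point fixed in the world has none). Each returns a list of dicts, best first, with "confidence" (0 to 1); they miss things now and then, are a little off and sometimes report something else, mostly with a low value. They report only what shows in the picture. A call takes as long as a camera call.
- find_in(query, picture): "bbox" ([left, top, right, bottom] as shares, 0 to 1, of the picture: columns of its width, rows of its height, round what is visible of it).
The state is a dict: "time": time; "joint_pos": joint angles; "joint_velocities": joint speeds; "joint_efforts": joint torques, N m; "tcp_pos": TCP position; "tool_rot": TCP orientation; "ft_force": force on the tool from outside, world axes, zero at the start; "torque": the same for the moment, N m; "opening": finger opening in m.
Only numpy, scipy, OpenCV 4.12 (cv2) and the standard library are available. Lean on these libraries where they do the work, as an engineer would, in place of code of your own. Each camera call takes 0.05 s, during which the arm holds its last target.

## Working session

There is one attempt and no reset: what is moved stays moved. The work goes in short steps, Python scripts to look and compute and a tool call to move; the robot and the scene stay as the last step left them, time stands still between calls to the robot, and variables do not carry over. Pictures are saved under pics/ and viewed, and the job is handed in when it is done.

Besides the shell and the picture viewer there is one more tool, called after ">>>" by a JSON object that holds its "method" and its "body", one argument or row to a line. apply_moves: Moves the arm, as the interface text tells. Its arguments: {"type":"object","properties":{"rows":{"type":"array","items":{"type":"object","properties":{"wx":{"type":"number"},"wy":{"type":"number"},"wz":{"type":"number"},"tx":{"type":"number"},"ty":{"type":"number"},"tz":{"type":"number"},"grip":{"type":"number"}}}}},"required":["rows"]}

```bash
ls; mkdir -p pics; python3 - <<'E'
from cell import *
import cv2,pickle
s=observe(); print(s['time'],s['tcp_pos'],s['tool_rot'],s['opening'])
d={}
for n in ['top','side','wrist']:
    p=get_image(n); d[n]=p
    cv2.imwrite(f'pics/{n}0.png',p['color']); print(n,p['vfov'],p['cx'],p['cy'],p['R'],p['t'])
    if n!='wrist':
        for q in ['lane_tray','well_tray','rinse_syringe','short_tweezers','long_tweezers','funnel_cap','dial_timer','washing_brush']:
            print(q,[([round(v*k) for v,k in zip(r['bbox'],[640,400]*2)],round(r['confidence'],2)) for r in find_in(q,p)][:3])
pickle.dump(d,open('d0.pkl','wb'))
E
```

```text
pics
0.0 [0.16392435 0.49849478 0.23818153] [[-9.49921218e-01  3.12488757e-01 -6.76154678e-04]
 [ 3.12489339e-01  9.49920656e-01 -1.07702014e-03]
 [ 3.05736611e-04 -1.23437541e-03 -9.99999191e-01]] 0.0882032387017355
top 49.01885387204973 318.66666718673923 207.37548667510094 [[-1.49446904e-02 -9.99887985e-01  8.21247976e-04]
 [-9.98016177e-01  1.48664660e-02 -6.11776006e-02]
 [ 6.11585387e-02 -1.73389906e-03 -9.98126558e-01]] [0.05660867 0.51322248 1.23461786]
lane_tray [([425, 191, 474, 251], 0.75)]
well_tray [([428, 188, 473, 252], 0.73), ([269, 185, 314, 250], 0.71)]
rinse_syringe [([356, 199, 362, 242], 0.46)]
short_tweezers [([270, 186, 311, 249], 0.73)]
long_tweezers [([380, 203, 384, 242], 0.47)]
funnel_cap []
dial_timer [([264, 153, 290, 170], 0.84)]
washing_brush [([265, 152, 289, 172], 0.62)]
side 44.22933978993017 317.60447595251264 202.9410914837038 [[-0.95217647 -0.30548662  0.00615546]
 [-0.23695075  0.72553706 -0.64610395]
 [ 0.1929101  -0.61666352 -0.7632246 ]] [0.52258926 0.131749   1.33477376]
lane_tray [([342, 117, 400, 157], 0.7)]
well_tray [([322, 226, 361, 273], 0.91)]
rinse_syringe [([327, 181, 370, 198], 0.46)]
short_tweezers []
long_tweezers [([336, 172, 379, 179], 0.63)]
funnel_cap [([354, 151, 359, 160], 0.48)]
dial_timer []
washing_brush [([310, 307, 338, 372], 0.78)]
wrist 60.652171609481684 319.41858838542646 196.66645730388265 [[ 3.11452039e-01  9.50261714e-01  5.50081969e-04]
 [ 9.16189460e-01 -3.00438243e-01  2.65205081e-01]
 [ 2.52179501e-01 -8.20946840e-02 -9.64191870e-01]] [-0.5241272  -0.0365486   0.38828963]
```

View pics/top0.png

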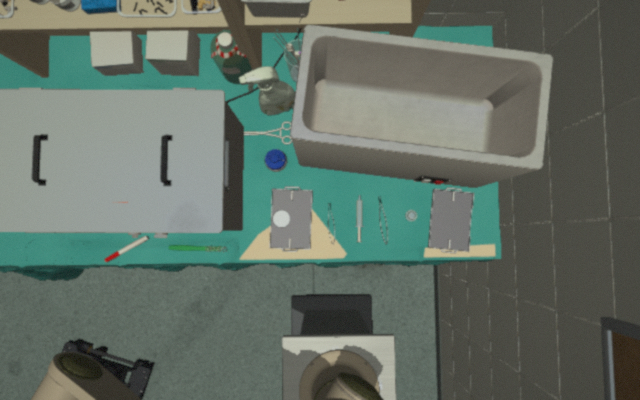

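View pics/side0.png

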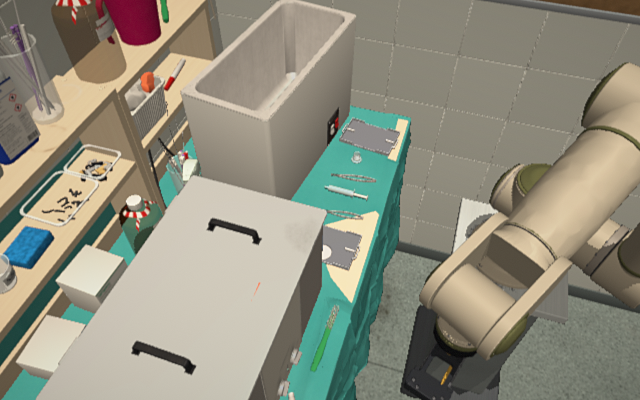

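View pics/wrist0.png

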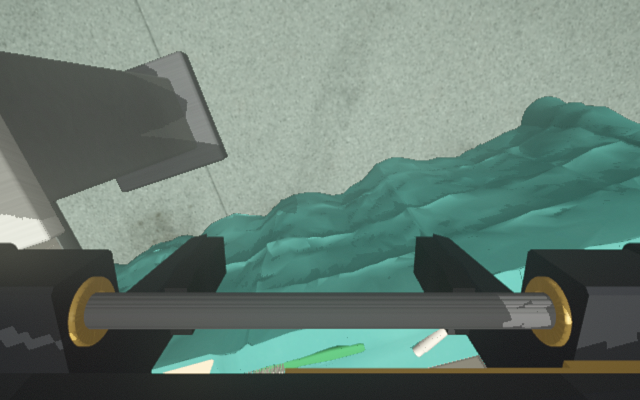

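```bash
python3 - <<'E'
import pickle,cv2
d=pickle.load(open('d0.pkl','rb'))
c=d['top']['color'][140:270,240:490]
cv2.imwrite('pics/top0c.png',cv2.resize(c,None,fx=3.2,fy=3.2,interpolation=cv2.INTER_CUBIC))
E
```

```text
(no output)
```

View pics/top0c.png

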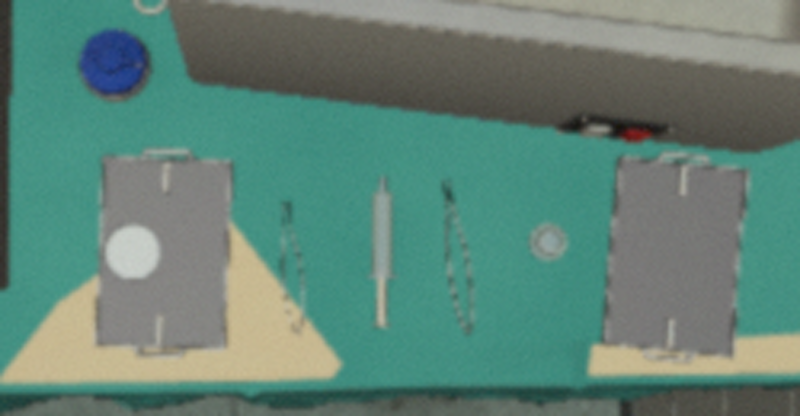

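```bash
cat > h.py <<'E'
import numpy as np,cv2
def foc(p): return p['color'].shape[0]/2/np.tan(np.radians(p['vfov']/2))
def ray(p,u,v,z):
    f=foc(p);d=np.array([(u-p['cx'])/f,(v-p['cy'])/f,1.]);R=np.array(p['R']);t=np.array(p['t'])
    c=-R.T@t;w=R.T@d; return c+w*(z-c[2])/w[2]
def proj(p,X):
    f=foc(p);c=np.array(p['R'])@np.array(X)+np.array(p['t']); return f*c[0]/c[2]+p['cx'],f*c[1]/c[2]+p['cy']
def cloud(p):
    f=foc(p);z=p['z_map'];v,u=np.mgrid[:z.shape[0],:z.shape[1]]
    c=np.stack([(u-p['cx'])/f*z,(v-p['cy'])/f*z,z],-1)
    W=(c-np.array(p['t']))@np.array(p['R']); W[z==0]=np.nan; return W
E
python3 - <<'E'
import pickle
from h import *
np.set_printoptions(precision=4,suppress=True)
d=pickle.load(open('d0.pkl','rb'));p=d['top']
def P(u,v,z): return ray(p,240+(u+.5)/3.2-.5,140+(v+.5)/3.2-.5,z)[:2]
for n,L,z in [('well corners',[(103,157),(232,160),(228,347),(97,344)],.014),('well divs',[(166,178),(159,330)],.014),('recess',[(132,251)],.002),
 ('shortT',[(286,203),(299,333)],.004),('syr',[(383,178),(380,327)],.008),('longT',[(447,182),(470,332)],.004),('cap',[(548,242)],.02),('lane corners',[(618,158),(748,168),(734,355),(604,344)],.014),('lane divs',[(684,180),(671,333)],.014),('timer',[(114,63)],.044)]:
    print(n,*[P(u,v,z) for u,v in L])
W=cloud(p)
print('wall pts'); 
for u,v in [(300,165),(330,170),(380,175),(430,180),(480,183),(315,150),(400,170),(222,200),(235,160)]: print(u,v,W[v,u])
# heights on objects
for n,(u,v) in dict(table=(340,240),ins=(295,230),rec=(281,218),cap=(411,215),ln=(455,225)).items(): print(n,W[v,u])
w=d['wrist'];R=np.array(w['R']);c=-R.T@np.array(w['t']);print('wristcam',c)
E
```

```text
well corners [0.5696 0.1821] [0.5652 0.0668] [0.3987 0.0727] [0.4031 0.1888]
well divs [0.5499 0.126 ] [0.4146 0.1337]
recess [0.4856 0.158 ]
shortT [0.5266 0.0189] [0.4099 0.0092]
syr [ 0.5475 -0.0684] [ 0.4142 -0.063 ]
longT [ 0.5434 -0.1264] [ 0.4085 -0.1438]
cap [ 0.4874 -0.2124]
lane corners [ 0.5618 -0.2784] [ 0.5511 -0.3944] [ 0.3849 -0.3759] [ 0.3963 -0.2609]
lane divs [ 0.5412 -0.3368] [ 0.4052 -0.3206]
timer [0.649  0.1686]
wall pts
300 165 [0.6339 0.1    0.0319]
330 170 [0.6225 0.0145 0.0039]
380 175 [ 0.6018 -0.1254  0.034 ]
430 180 [ 0.5783 -0.2505  0.0944]
480 183 [ 0.5653 -0.3746  0.1205]
315 150 [0.6263 0.0557 0.2891]
400 170 [ 0.5964 -0.1575  0.1642]
222 200 [0.515  0.2594 0.3121]
235 160 [0.6321 0.2633 0.1406]
table [ 0.4202 -0.0109  0.001 ]
ins [0.4507 0.1175 0.0086]
rec [0.4859 0.1579 0.0004]
cap [ 0.4889 -0.2164  0.0026]
ln [ 0.4582 -0.3407  0.0069]
wristcam [0.0988 0.519  0.3844]
```

>>> {"method": "apply_moves", "body": {
  "rows": [
    {"tx": 1.2, "ty": -2.5, "wz": 2.6},
    {"tx": 1.7, "ty": -3.6, "wz": 2.6},
    {"tx": 1.7, "ty": -3.6, "wz": 2.6},
    {"tx": 1.7, "ty": -3.6, "wz": 2.6},
    {"tx": 1.7, "ty": -3.6, "wz": 2.6},
    {"tx": 1.7, "ty": -3.6, "wz": 2.6},
    {"tx": 1.7, "ty": -3.6, "wz": 2.6},
    {"tx": 1.8, "ty": -3.6},
    {"tx": 1.8, "ty": -3.6},
    {"tx": 1.8, "ty": -3.6},
    {"tx": 1.8, "ty": -3.6},
    {"tx": 1.8, "ty": -3.6},
    {"tx": 1.8, "ty": -3.6},
    {"tx": 1.8, "ty": -3.6},
    {"tx": 1.7, "ty": -2.4, "grip": 0.5},
    {"tx": 1.7, "ty": -2.4, "grip": 0.5},
    {"tx": 1.7, "ty": -2.4, "grip": 0.5},
    {"tx": 0, "grip": 0.5},
    {"tx": 0, "grip": 0.5}
  ]
}}

```text
invalid input
```

```bash
cat > look.py <<'E'
import sys
from cell import *
import cv2,pickle
from h import *
def main(tag,cams=('wrist',)):
    s=observe(); np.set_printoptions(precision=4,suppress=True); print(s['time'],s['tcp_pos'],s['tool_rot'],s['opening'],s['ft_force'])
    d={}
    for n in cams:
        p=get_image(n); d[n]=p; cv2.imwrite(f'pics/{tag}_{n}.png',p['color'])
    pickle.dump(d,open(f'{tag}.pkl','wb'))
main(sys.argv[1],sys.argv[2:] or ('wrist',))
E
python3 look.py a
```

```text
0.95 [0.1641 0.4987 0.2387] [[-0.9499  0.3125  0.    ]
 [ 0.3125  0.9499 -0.    ]
 [-0.     -0.     -1.    ]] 0.08805278310958788 [-0.475  -0.0877  1.556 ]
```

View pics/a_wrist.png

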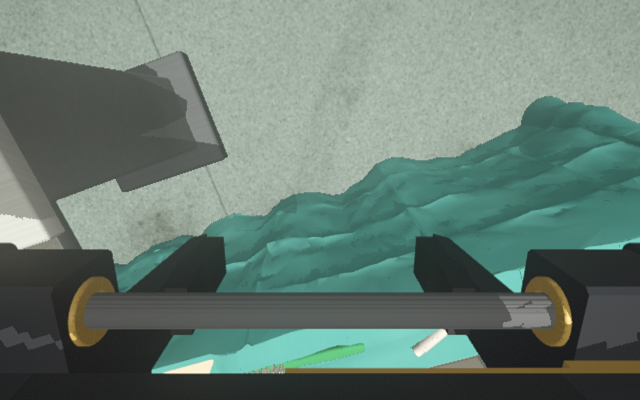

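```bash
python3 - <<'E'
import pickle
from h import *
p=pickle.load(open('a.pkl','rb'))['wrist']
R=np.array([[-0.9499,0.3125,0],[0.3125,0.9499,0],[0,0,-1.]]);t=np.array([0.1641,0.4987,0.2387])
for q in [(0,0,0),(0,.044,0),(0,-.044,0),(0,0,-.02),(0,0,.1),(0,0,.23),(.1,0,.23),(-.1,0,.23)]: print(q,proj(p,t+R@np.array(q)))
E
```

```text
(0, 0, 0) (np.float64(321.59361078615956), np.float64(255.47063991603363))
(0, 0.044, 0) (np.float64(416.4356217918648), np.float64(255.54479481100512))
(0, -0.044, 0) (np.float64(226.7082859160005), np.float64(255.3964511548984))
(0, 0, -0.02) (np.float64(321.92164321714216), np.float64(276.63047525490856))
(0, 0, 0.1) (np.float64(320.69765866861485), np.float64(197.67696621748144))
(0, 0, 0.23) (np.float64(320.21203795468233), np.float64(166.35184902349843))
(0.1, 0, 0.23) (np.float64(320.3786259694383), np.float64(70.91065018734866))
(-0.1, 0, 0.23) (np.float64(320.06716689985825), np.float64(249.35102017822615))
```

>>> {"method": "apply_moves", "body": {
  "rows": [
    {"tx": 1.2, "ty": -2.5, "tz": 0, "wx": 0, "wy": 0, "wz": 2.6, "grip": 1},
    {"tx": 1.7, "ty": -3.6, "tz": 0, "wx": 0, "wy": 0, "wz": 2.6, "grip": 1},
    {"tx": 1.7, "ty": -3.6, "tz": 0, "wx": 0, "wy": 0, "wz": 2.6, "grip": 1},
    {"tx": 1.7, "ty": -3.6, "tz": 0, "wx": 0, "wy": 0, "wz": 2.6, "grip": 1},
    {"tx": 1.7, "ty": -3.6, "tz": 0, "wx": 0, "wy": 0, "wz": 2.6, "grip": 1},
    {"tx": 1.7, "ty": -3.6, "tz": 0, "wx": 0, "wy": 0, "wz": 2.6, "grip": 1},
    {"tx": 1.7, "ty": -3.6, "tz": 0, "wx": 0, "wy": 0, "wz": 2.6, "grip": 1}
  ]
}}

```text
time: 1.7
tcp_pos: [0.2784, 0.2563, 0.2389]
tool_rot: [[-1.0, -0.002, 0.001], [-0.002, 1.0, 0.0], [-0.001, 0.0, -1.0]]
ft_force: [1.6, 0.4, -0.7]
opening: 0.0884
```

>>> {"method": "apply_moves", "body": {
  "rows": [
    {"tx": 1.8, "ty": -3.6, "tz": 0, "wx": 0, "wy": 0, "wz": 0, "grip": 1},
    {"tx": 1.8, "ty": -3.6, "tz": 0, "wx": 0, "wy": 0, "wz": 0, "grip": 1},
    {"tx": 1.8, "ty": -3.6, "tz": 0, "wx": 0, "wy": 0, "wz": 0, "grip": 1},
    {"tx": 1.8, "ty": -3.6, "tz": 0, "wx": 0, "wy": 0, "wz": 0, "grip": 1},
    {"tx": 1.8, "ty": -3.6, "tz": 0, "wx": 0, "wy": 0, "wz": 0, "grip": 1},
    {"tx": 1.8, "ty": -3.6, "tz": 0, "wx": 0, "wy": 0, "wz": 0, "grip": 1},
    {"tx": 1.8, "ty": -3.6, "tz": 0, "wx": 0, "wy": 0, "wz": 0, "grip": 1},
    {"tx": 1.7, "ty": -3.6, "tz": 0, "wx": 0, "wy": 0, "wz": 0, "grip": 1},
    {"tx": 1.7, "ty": -3.6, "tz": 0, "wx": 0, "wy": 0, "wz": 0, "grip": 1},
    {"tx": 1.0, "ty": -2.0, "tz": 0, "wx": 0, "wy": 0, "wz": 0, "grip": 1},
    {"tx": 0, "ty": 0, "tz": 0, "wx": 0, "wy": 0, "wz": 0, "grip": 1}
  ]
}}

```text
time: 2.8
tcp_pos: [0.4487, -0.0883, 0.2384]
tool_rot: [[-1.0, 0.003, -0.0], [0.003, 1.0, -0.0], [0.0, -0.0, -1.0]]
ft_force: [-0.7, -0.7, 0.8]
opening: 0.0877
```

```bash
python3 look.py b
```

```text
2.8 [ 0.4487 -0.0883  0.2384] [[-1.      0.0029 -0.0003]
 [ 0.0029  1.     -0.0001]
 [ 0.0003 -0.0001 -1.    ]] 0.08772933948051148 [-0.7215 -0.6786  0.8347]
```

View pics/b_wrist.png

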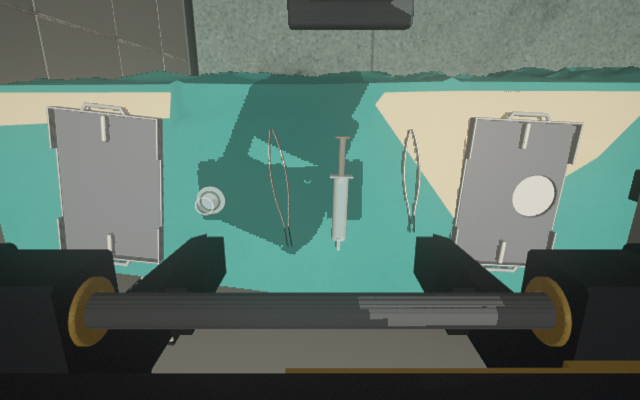

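```bash
python3 - <<'E'
import pickle
from h import *
p=pickle.load(open('b.pkl','rb'))['wrist']
c=p['color']
cv2.imwrite('pics/b1.png',cv2.resize(c[110:270,180:440],None,fx=3,fy=3,interpolation=cv2.INTER_CUBIC))
a=np.hstack([c[90:280,40:175],c[90:280,445:590]])
cv2.imwrite('pics/b2.png',cv2.resize(a,None,fx=2.8,fy=2.8,interpolation=cv2.INTER_CUBIC))
E
```

```text
(no output)
```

View pics/b1.png

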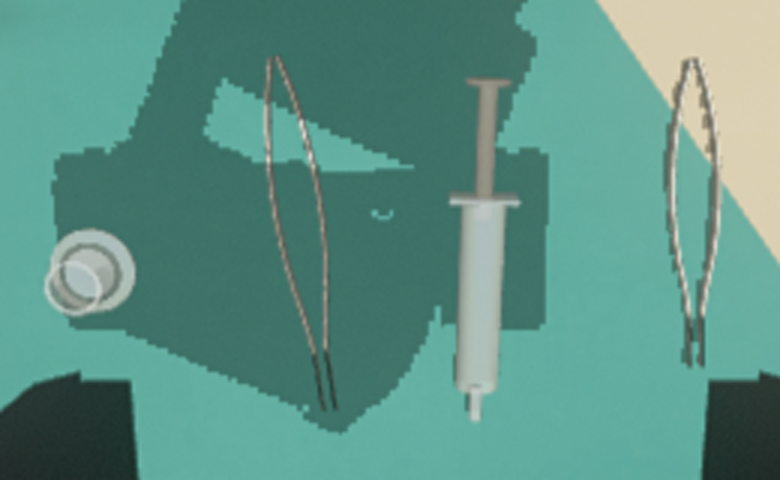

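View pics/b2.png

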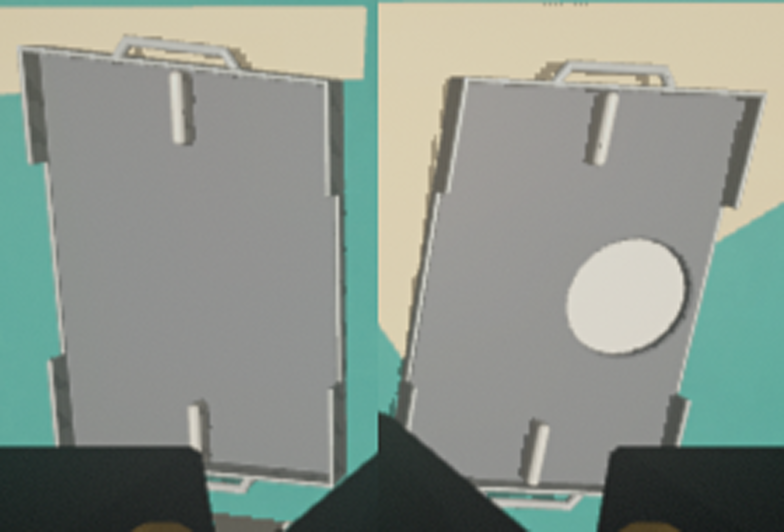

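```bash
python3 - <<'E'
import pickle
from h import *
np.set_printoptions(precision=4,suppress=True)
p=pickle.load(open('b.pkl','rb'))['wrist']
def A(u,v,z): return ray(p,180+(u+.5)/3-.5,110+(v+.5)/3-.5,z)[:2]
def B(u,v,z,o=40): return ray(p,o+(u+.5)/2.8-.5,90+(v+.5)/2.8-.5,z)[:2]
def C(u,v,z): return B(u-378,v,z,445)
def seg(n,a,b):
    d=a-b;print(n,a,b,'mid',(a+b)/2,'len',np.hypot(*d),'ang',np.degrees(np.arctan2(d[1],d[0])))
seg('short',A(695,366,.004),A(692,60,.004))
seg('long',A(329,410,.004),A(273,57,.004))
seg('syr',A(475,420,.008),A(489,79,.008))
seg('barrel',A(477,388,.008),A(484,205,.008))
print('collar',A(91,270,.005)); seg('cap w',A(48,270,.005),A(135,270,.005)); print('top ring',A(73,288,.027))
seg('lane right edge',B(332,487,.014),B(330,81,.014)); seg('lane near edge',B(22,46,.014),B(330,81,.014)); seg('lane div',B(193,405,.014),B(182,143,.014))
seg('lane mid edges', B(57,260,.006),B(343,290,.006))
seg('well near',C(765,94,.014),C(462,78,.014)); seg('well div',C(540,423,.014),C(600,163,.014))
print('recess',C(627,296,.003)); seg('recess w',C(566,296,.002),C(688,296,.006))
E
```

```text
short [0.5278 0.0199] [0.4087 0.0105] mid [0.4683 0.0152] len 0.11946891177795751 ang 4.491911771954632
long [ 0.5463 -0.1253] [ 0.4073 -0.1422] mid [ 0.4768 -0.1338] len 0.13997845171918458 ang 6.9325588100760696
syr [ 0.549  -0.0671] [ 0.415  -0.0637] mid [ 0.482  -0.0654] len 0.13395727443551633 ang -1.454502761223116
barrel [ 0.5353 -0.0665] [ 0.4617 -0.0648] mid [ 0.4985 -0.0656] len 0.07361701319743218 ang -1.2947571537105773
collar [ 0.4876 -0.2152]
cap w [ 0.4875 -0.2317] [ 0.4876 -0.1983] mid [ 0.4876 -0.215 ] len 0.03340867874572406 ang -90.1190691089456
top ring [ 0.4881 -0.215 ]
lane right edge [ 0.5637 -0.2804] [ 0.3959 -0.2598] mid [ 0.4798 -0.2701] len 0.16901487541377525 ang -6.976183416377699
lane near edge [ 0.383  -0.3732] [ 0.3959 -0.2598] mid [ 0.3895 -0.3165] len 0.1141111304300784 ang -96.52853790748418
lane div [ 0.5265 -0.3331] [ 0.419  -0.3195] mid [ 0.4727 -0.3263] len 0.10827141782492428 ang -7.185971664203794
lane mid edges [ 0.4668 -0.383 ] [ 0.4796 -0.2688] mid [ 0.4732 -0.3259] len 0.11487850833484686 ang -96.39421110794358
well near [0.4016 0.1904] [0.3955 0.075 ] mid [0.3986 0.1327] len 0.11564181823885457 ang 86.96129608625385
well div [0.5354 0.124 ] [0.4276 0.132 ] mid [0.4815 0.128 ] len 0.10815971416002701 ang -4.264927643784994
recess [0.4838 0.1583]
recess w [0.484  0.1337] [0.483  0.1814] mid [0.4835 0.1575] len 0.04762995241912313 ang -88.81478283480546
```

```bash
python3 - <<'E'
import pickle
from h import *
np.set_printoptions(precision=3,suppress=True)
d=pickle.load(open('d0.pkl','rb'))
for n in ['top','side']:
    W=cloud(d[n]).reshape(-1,3)
    m=(W[:,0]>.38)&(W[:,0]<.7)&(W[:,1]>.2)&(W[:,1]<.35)&(W[:,2]>.06)&(W[:,2]<.5)
    Q=W[m]
    for z0 in [.06,.12,.18,.24,.29,.33]:
        k=Q[(Q[:,2]>=z0)&(Q[:,2]<z0+.06)]
        if len(k): print(n,z0,len(k),'min y',np.percentile(k[:,1],[0,2,10]),'min x',np.percentile(k[:,0],[0,2,10]),)
W=cloud(d['top'])
for v in [150,180,200,220,228,232]:
    print(v,[tuple(np.round(W[v,u],3)) for u in (215,222,226,232,238,242)])
E
```

```text
top 0.06 374 min y [0.262 0.262 0.263] min x [0.452 0.456 0.476]
top 0.12 433 min y [0.261 0.262 0.263] min x [0.451 0.454 0.474]
top 0.18 423 min y [0.26  0.26  0.262] min x [0.451 0.453 0.468]
top 0.24 470 min y [0.251 0.252 0.253] min x [0.453 0.46  0.487]
top 0.29 4961 min y [0.256 0.259 0.266] min x [0.446 0.451 0.47 ]
side 0.06 139 min y [0.274 0.275 0.282] min x [0.452 0.452 0.452]
side 0.12 154 min y [0.271 0.276 0.283] min x [0.452 0.452 0.452]
side 0.18 182 min y [0.272 0.273 0.28 ] min x [0.451 0.452 0.452]
side 0.24 111 min y [0.275 0.275 0.282] min x [0.452 0.452 0.452]
side 0.29 4144 min y [0.256 0.262 0.269] min x [0.445 0.449 0.469]
150 [(np.float64(0.625), np.float64(0.274), np.float64(0.314)), (np.float64(0.624), np.float64(0.258), np.float64(0.317)), (np.float64(0.63), np.float64(0.257), np.float64(0.284)), (np.float64(0.65), np.float64(0.262), np.float64(0.184)), (np.float64(0.667), np.float64(0.264), np.float64(0.096)), (np.float64(0.678), np.float64(0.263), np.float64(0.036))]
180 [(np.float64(0.559), np.float64(0.274), np.float64(0.314)), (np.float64(0.559), np
[... 1002 characters left out ...]
64(0.454), np.float64(0.275), np.float64(0.312)), (np.float64(0.454), np.float64(0.261), np.float64(0.308)), (np.float64(0.455), np.float64(0.267), np.float64(0.236)), (np.float64(0.456), np.float64(0.268), np.float64(0.161)), (np.float64(0.458), np.float64(0.267), np.float64(0.084)), (np.float64(0.459), np.float64(0.267), np.float64(0.018))]
232 [(np.float64(0.446), np.float64(0.275), np.float64(0.313)), (np.float64(0.448), np.float64(0.328), np.float64(0.0)), (np.float64(0.448), np.float64(0.316), np.float64(0.003)), (np.float64(0.448), np.float64(0.299), np.float64(0.002)), (np.float64(0.447), np.float64(0.281), np.float64(0.003)), (np.float64(0.447), np.float64(0.27), np.float64(0.005))]
```

>>> {"method": "apply_moves", "body": {
  "rows": [
    {"tx": 0.95, "ty": -1.52, "tz": -3, "wx": 0, "wy": 0, "wz": 2.4, "grip": 0.5},
    {"tx": 0.95, "ty": -1.52, "tz": -3, "wx": 0, "wy": 0, "wz": 2.4, "grip": 0.5},
    {"tx": 0.93, "ty": -1.53, "tz": -3, "wx": 0, "wy": 0, "wz": 2.4, "grip": 0.5},
    {"tx": 0, "ty": 0, "tz": -4, "wx": 0, "wy": 0, "wz": 0, "grip": 0.5},
    {"tx": 0, "ty": 0, "tz": -3, "wx": 0, "wy": 0, "wz": 0, "grip": 0.5},
    {"tx": 0, "ty": 0, "tz": -2.4, "wx": 0, "wy": 0, "wz": 0, "grip": 0.5},
    {"tx": 0, "ty": 0, "tz": -1.5, "wx": 0, "wy": 0, "wz": 0, "grip": 0.5},
    {"tx": 0, "ty": 0, "tz": 0, "wx": 0, "wy": 0, "wz": 0, "grip": 0.5},
    {"tx": 0, "ty": 0, "tz": 0, "wx": 0, "wy": 0, "wz": 0, "grip": 0.5}
  ]
}}

```text
time: 3.75
tcp_pos: [0.4765, -0.1313, 0.0405]
tool_rot: [[-0.992, -0.126, 0.0], [-0.126, 0.992, -0.0], [-0.0, -0.0, -1.0]]
ft_force: [-0.4, -0.1, 1.2]
opening: 0.0437
```

```bash
python3 look.py c
```

```text
3.75 [ 0.4765 -0.1313  0.0405] [[-0.992  -0.1261  0.0005]
 [-0.1261  0.992  -0.0002]
 [-0.0005 -0.0002 -1.    ]] 0.0437004769084826 [-0.4101 -0.0535  1.1681]
```

View pics/c_wrist.png

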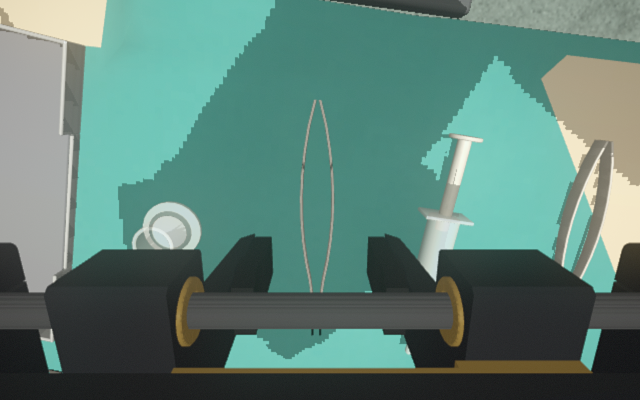

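>>> {"method": "apply_moves", "body": {
  "rows": [
    {"tx": 0, "ty": -0.25, "tz": -1.5, "wx": 0, "wy": 0, "wz": 0, "grip": 0.5},
    {"tx": 0, "ty": 0, "tz": -1.3, "wx": 0, "wy": 0, "wz": 0, "grip": 0.5},
    {"tx": 0, "ty": 0, "tz": -0.8, "wx": 0, "wy": 0, "wz": 0, "grip": 0.5},
    {"tx": 0, "ty": 0, "tz": 0, "wx": 0, "wy": 0, "wz": 0, "grip": 0.5}
  ]
}}

```text
time: 4.2
tcp_pos: [0.476, -0.1341, 0.0031]
tool_rot: [[-0.992, -0.125, -0.001], [-0.125, 0.992, 0.001], [0.001, 0.001, -1.0]]
ft_force: [1.2, 0.4, 0.1]
opening: 0.0441
```

>>> {"method": "apply_moves", "body": {
  "rows": [
    {"tx": 0, "ty": 0, "tz": 0, "wx": 0, "wy": 0, "wz": 0, "grip": 0},
    {"tx": 0, "ty": 0, "tz": 0, "wx": 0, "wy": 0, "wz": 0, "grip": 0},
    {"tx": 0, "ty": 0, "tz": 0, "wx": 0, "wy": 0, "wz": 0, "grip": 0},
    {"tx": 0, "ty": 0, "tz": 0, "wx": 0, "wy": 0, "wz": 0, "grip": 0},
    {"tx": 0, "ty": 0, "tz": 0, "wx": 0, "wy": 0, "wz": 0, "grip": 0},
    {"tx": 0, "ty": 0, "tz": 0, "wx": 0, "wy": 0, "wz": 0, "grip": 0},
    {"tx": 0, "ty": 0, "tz": 0.5, "wx": 0, "wy": 0, "wz": 0, "grip": 0},
    {"tx": 0, "ty": 0, "tz": 2, "wx": 0, "wy": 0, "wz": 0, "grip": 0},
    {"tx": 0, "ty": 0, "tz": 3, "wx": 0, "wy": 0, "wz": 0, "grip": 0},
    {"tx": 0, "ty": 0, "tz": 3, "wx": 0, "wy": 0, "wz": 0, "grip": 0},
    {"tx": 0, "ty": 0, "tz": 0, "wx": 0, "wy": 0, "wz": 0, "grip": 0}
  ]
}}

```text
time: 5.3
tcp_pos: [0.4779, -0.1353, 0.0921]
tool_rot: [[-0.992, -0.125, 0.006], [-0.125, 0.992, -0.003], [-0.005, -0.004, -1.0]]
ft_force: [0.9, 0.4, -0.8]
opening: 0.0176
```

```bash
python3 look.py d
```

```text
5.3 [ 0.4779 -0.1353  0.0921] [[-0.9921 -0.1254  0.0055]
 [-0.1254  0.9921 -0.0032]
 [-0.0051 -0.0039 -1.    ]] 0.01761519987137551 [ 0.9095  0.3533 -0.7947]
```

View pics/d_wrist.png

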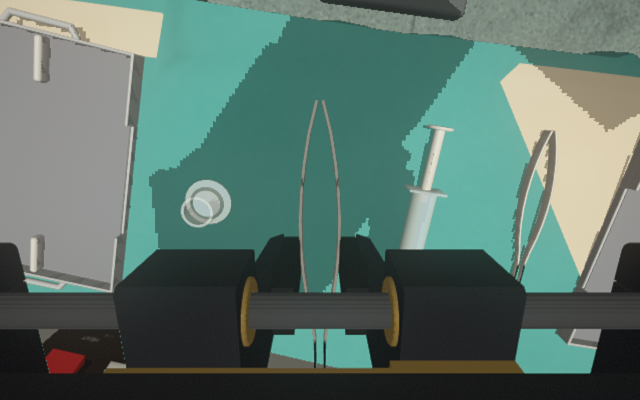

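>>> {"method": "apply_moves", "body": {
  "rows": [
    {"tx": 0, "ty": 2, "tz": 0, "wx": 0, "wy": 0, "wz": -1.1, "grip": 0},
    {"tx": 0, "ty": 3.5, "tz": 0, "wx": 0, "wy": 0, "wz": -1.6, "grip": 0},
    {"tx": 0.1, "ty": 4, "tz": 0, "wx": 0, "wy": 0, "wz": -1.6, "grip": 0},
    {"tx": 0.1, "ty": 4, "tz": 0, "wx": 0, "wy": 0, "wz": -1.6, "grip": 0},
    {"tx": 0.1, "ty": 4, "tz": 0, "wx": 0, "wy": 0, "wz": -1.6, "grip": 0},
    {"tx": 0, "ty": 3.5, "tz": 0, "wx": 0, "wy": 0, "wz": -1.6, "grip": 0},
    {"tx": 0, "ty": 2.5, "tz": 0, "wx": 0, "wy": 0, "wz": -1.6, "grip": 0},
    {"tx": 0, "ty": 0, "tz": -1.5, "wx": 0, "wy": 0, "wz": 0, "grip": 0},
    {"tx": 0, "ty": 0, "tz": -2, "wx": 0, "wy": 0, "wz": 0, "grip": 0},
    {"tx": 0, "ty": 0, "tz": -1, "wx": 0, "wy": 0, "wz": 0, "grip": 0},
    {"tx": 0, "ty": 0, "tz": 0, "wx": 0, "wy": 0, "wz": 0, "grip": 0},
    {"tx": 0, "ty": 0, "tz": 0, "wx": 0, "wy": 0, "wz": 0, "grip": 0}
  ]
}}

```text
time: 6.55
tcp_pos: [0.4794, 0.1003, 0.0438]
tool_rot: [[-0.998, 0.062, -0.0], [0.062, 0.998, 0.0], [0.0, -0.0, -1.0]]
ft_force: [0.5, 0.1, -0.3]
opening: 0.018
```

```bash
python3 look.py e
```

```text
6.55 [0.4794 0.1003 0.0438] [[-0.9981  0.0616 -0.0004]
 [ 0.0616  0.9981  0.    ]
 [ 0.0004 -0.     -1.    ]] 0.017974760285413015 [ 0.5147  0.1293 -0.335 ]
```

View pics/e_wrist.png

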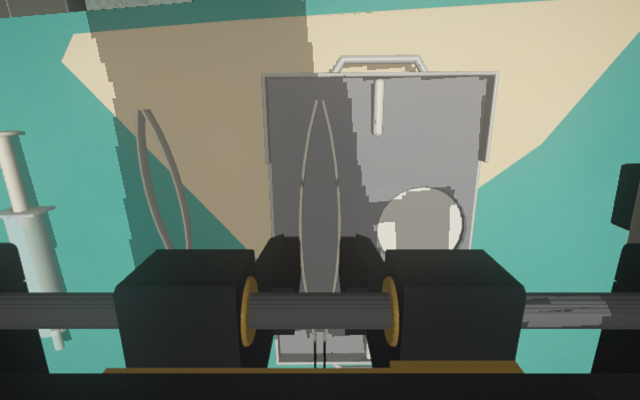

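>>> {"method": "apply_moves", "body": {
  "rows": [
    {"tx": 0.15, "ty": 0, "tz": -1.5, "wx": 0, "wy": 0, "wz": 0, "grip": 0},
    {"tx": 0, "ty": 0, "tz": -1.2, "wx": 0, "wy": 0, "wz": 0, "grip": 0},
    {"tx": 0, "ty": 0, "tz": -0.6, "wx": 0, "wy": 0, "wz": 0, "grip": 0},
    {"tx": 0, "ty": 0, "tz": 0, "wx": 0, "wy": 0, "wz": 0, "grip": 0},
    {"tx": 0, "ty": 0, "tz": 0, "wx": 0, "wy": 0, "wz": 0, "grip": 0}
  ]
}}

```text
time: 7.1
tcp_pos: [0.4809, 0.1005, 0.0108]
tool_rot: [[-0.998, 0.061, 0.0], [0.061, 0.998, -0.0], [-0.0, -0.0, -1.0]]
ft_force: [-0.1, -0.8, -0.4]
opening: 0.0177
```

>>> {"method": "apply_moves", "body": {
  "rows": [
    {"tx": 0, "ty": 0, "tz": -0.15, "wx": 0, "wy": 0, "wz": 0, "grip": 0},
    {"tx": 0, "ty": 0, "tz": 0, "wx": 0, "wy": 0, "wz": 0, "grip": 0},
    {"tx": 0, "ty": 0, "tz": 0, "wx": 0, "wy": 0, "wz": 0, "grip": 0.4},
    {"tx": 0, "ty": 0, "tz": 0, "wx": 0, "wy": 0, "wz": 0, "grip": 0.4},
    {"tx": 0, "ty": 0, "tz": 0, "wx": 0, "wy": 0, "wz": 0, "grip": 0.4},
    {"tx": 0, "ty": 0, "tz": 1, "wx": 0, "wy": 0, "wz": 0, "grip": 0.4},
    {"tx": 0, "ty": 0, "tz": 3, "wx": 0, "wy": 0, "wz": 0, "grip": 0.4},
    {"tx": 0, "ty": 0, "tz": 4, "wx": 0, "wy": 0, "wz": 0, "grip": 0.4},
    {"tx": 0, "ty": 0, "tz": 2, "wx": 0, "wy": 0, "wz": 0, "grip": 0.4},
    {"tx": 0, "ty": 0, "tz": 0, "wx": 0, "wy": 0, "wz": 0, "grip": 0.4}
  ]
}}

```text
time: 8.1
tcp_pos: [0.4822, 0.1006, 0.1123]
tool_rot: [[-0.998, 0.061, 0.006], [0.061, 0.998, -0.0], [-0.006, 0.0, -1.0]]
ft_force: [0.7, 0.3, -1.4]
opening: 0.0351
```

```bash
python3 look.py f
```

```text
8.1 [0.4822 0.1006 0.1123] [[-0.9981  0.0611  0.0059]
 [ 0.0611  0.9981 -0.0002]
 [-0.0059  0.0002 -1.    ]] 0.035068422713915914 [ 0.7493  0.28   -1.359 ]
```

View pics/f_wrist.png

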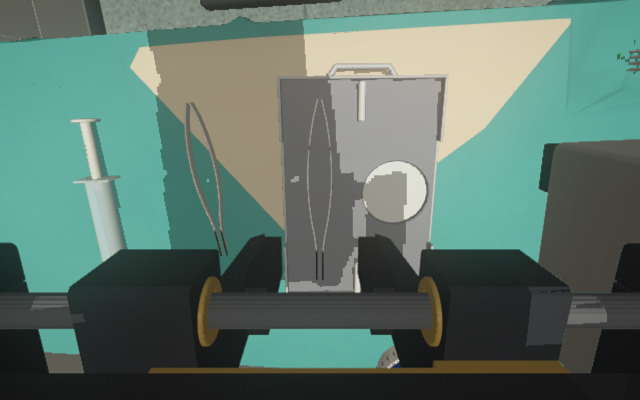

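>>> {"method": "apply_moves", "body": {
  "rows": [
    {"tx": 0, "ty": -2, "tz": 0, "wx": 0, "wy": 0, "wz": 0.5, "grip": 0.5},
    {"tx": 0, "ty": -4, "tz": 0, "wx": 0, "wy": 0, "wz": 0.5, "grip": 0.5},
    {"tx": 0.1, "ty": -4.5, "tz": 0, "wx": 0, "wy": 0, "wz": 0.5, "grip": 0.5},
    {"tx": 0.1, "ty": -4.5, "tz": 0, "wx": 0, "wy": 0, "wz": 0.5, "grip": 0.5},
    {"tx": 0.1, "ty": -4.5, "tz": 0, "wx": 0, "wy": 0, "wz": 0.5, "grip": 0.5},
    {"tx": 0.1, "ty": -4.5, "tz": 0, "wx": 0, "wy": 0, "wz": 0.5, "grip": 0.5},
    {"tx": 0.1, "ty": -4.5, "tz": 0, "wx": 0, "wy": 0, "wz": 0.5, "grip": 0.5},
    {"tx": 0.1, "ty": -3, "tz": -2, "wx": 0, "wy": 0, "wz": 0, "grip": 0.5},
    {"tx": 0, "ty": 0, "tz": -2.5, "wx": 0, "wy": 0, "wz": 0, "grip": 0.5},
    {"tx": 0, "ty": 0, "tz": 0, "wx": 0, "wy": 0, "wz": 0, "grip": 0.5},
    {"tx": 0, "ty": 0, "tz": 0, "wx": 0, "wy": 0, "wz": 0, "grip": 0.5}
  ]
}}

```text
time: 9.25
tcp_pos: [0.4865, -0.2139, 0.0638]
tool_rot: [[-1.0, -0.0, -0.002], [-0.0, 1.0, 0.001], [0.002, 0.001, -1.0]]
ft_force: [0.9, 0.3, 0.2]
opening: 0.044
```

```bash
python3 look.py g; python3 -c "
import pickle
from h import *
p=pickle.load(open('g.pkl','rb'))['wrist']
cv2.imwrite('pics/gz.png',cv2.resize(p['color'][150:350,200:440],None,fx=3,fy=3))
print(proj(p,[.488,-.215,.007]),proj(p,[.488,-.215,.027]))"
```

```text
9.25 [ 0.4865 -0.2139  0.0638] [[-1.     -0.0001 -0.0016]
 [-0.0002  1.      0.0013]
 [ 0.0016  0.0013 -1.    ]] 0.04404195307296815 [0.8525 0.3481 0.2466]
(np.float64(318.849785952716), np.float64(219.08539255022444)) (np.float64(318.86383625557954), np.float64(230.58227141186376))
```

View pics/gz.png

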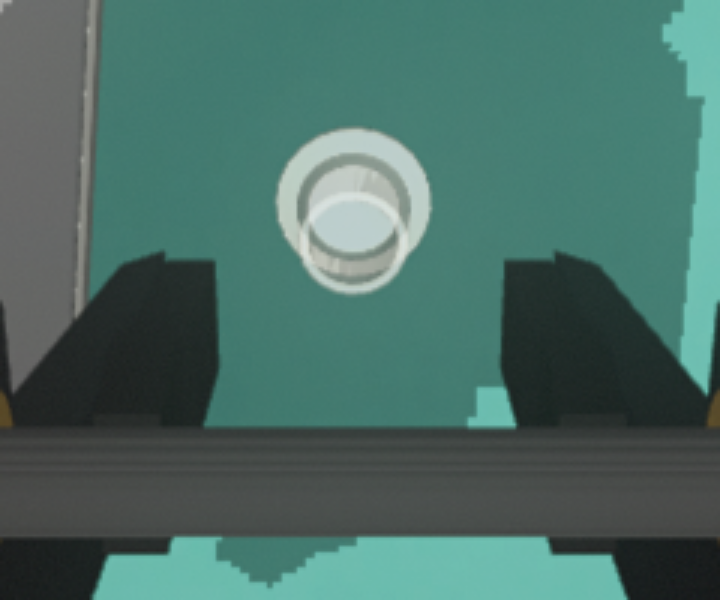

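>>> {"method": "apply_moves", "body": {
  "rows": [
    {"tx": 0.15, "ty": -0.1, "tz": -2, "wx": 0, "wy": 0, "wz": 0, "grip": 0.5},
    {"tx": 0, "ty": 0, "tz": -2, "wx": 0, "wy": 0, "wz": 0, "grip": 0.5},
    {"tx": 0, "ty": 0, "tz": -1.3, "wx": 0, "wy": 0, "wz": 0, "grip": 0.5},
    {"tx": 0, "ty": 0, "tz": 0, "wx": 0, "wy": 0, "wz": 0, "grip": 0.5},
    {"tx": 0, "ty": 0, "tz": 0, "wx": 0, "wy": 0, "wz": 0, "grip": 0.5}
  ]
}}

```text
time: 9.8
tcp_pos: [0.4888, -0.2155, 0.0121]
tool_rot: [[-1.0, -0.0, 0.001], [-0.0, 1.0, -0.001], [-0.001, -0.001, -1.0]]
ft_force: [0.4, -0.0, 0.7]
opening: 0.044
```

>>> {"method": "apply_moves", "body": {
  "rows": [
    {"tx": 0, "ty": 0, "tz": -0.2, "wx": 0, "wy": 0, "wz": 0, "grip": 0.5},
    {"tx": 0, "ty": 0, "tz": 0, "wx": 0, "wy": 0, "wz": 0, "grip": 0},
    {"tx": 0, "ty": 0, "tz": 0, "wx": 0, "wy": 0, "wz": 0, "grip": 0},
    {"tx": 0, "ty": 0, "tz": 0, "wx": 0, "wy": 0, "wz": 0, "grip": 0},
    {"tx": 0, "ty": 0, "tz": 0, "wx": 0, "wy": 0, "wz": 0, "grip": 0},
    {"tx": 0, "ty": 0, "tz": 0, "wx": 0, "wy": 0, "wz": 0, "grip": 0}
  ]
}}

```text
time: 10.4
tcp_pos: [0.4885, -0.2156, 0.0095]
tool_rot: [[-1.0, 0.0, 0.0], [0.0, 1.0, -0.0], [-0.0, -0.0, -1.0]]
ft_force: [1.0, -0.3, 3.7]
opening: 0.0217
```

>>> {"method": "apply_moves", "body": {
  "rows": [
    {"tx": 0, "ty": 0, "tz": 0, "wx": 0, "wy": 0, "wz": 0, "grip": 0},
    {"tx": 0, "ty": 0, "tz": 1, "wx": 0, "wy": 0, "wz": 0, "grip": 0},
    {"tx": 0, "ty": 0, "tz": 3, "wx": 0, "wy": 0, "wz": 0, "grip": 0},
    {"tx": 0, "ty": 0, "tz": 4, "wx": 0, "wy": 0, "wz": 0, "grip": 0},
    {"tx": 0, "ty": 0, "tz": 2, "wx": 0, "wy": 0, "wz": 0, "grip": 0},
    {"tx": 0, "ty": 0, "tz": 0, "wx": 0, "wy": 0, "wz": 0, "grip": 0}
  ]
}}

```text
time: 11.0
tcp_pos: [0.4895, -0.2162, 0.1124]
tool_rot: [[-1.0, 0.0, 0.005], [0.0, 1.0, -0.003], [-0.005, -0.003, -1.0]]
ft_force: [0.9, 1.1, -0.2]
opening: 0.0212
```

```bash
python3 look.py i
```

```text
11.0 [ 0.4895 -0.2162  0.1124] [[-1.      0.      0.0046]
 [ 0.      1.     -0.0034]
 [-0.0046 -0.0034 -1.    ]] 0.02119022312470759 [ 0.8619  1.0748 -0.2197]
```

View pics/i_wrist.png

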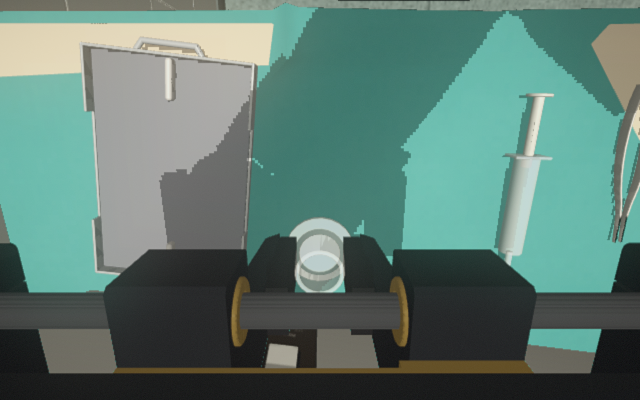

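>>> {"method": "apply_moves", "body": {
  "rows": [
    {"tx": 0, "ty": 2, "tz": 0, "wx": 0, "wy": 0, "wz": 3, "grip": 0},
    {"tx": 0, "ty": 3.5, "tz": 0, "wx": 0, "wy": 0, "wz": 6, "grip": 0},
    {"tx": 0, "ty": 4, "tz": 0, "wx": 0, "wy": 0, "wz": 7, "grip": 0},
    {"tx": -0.1, "ty": 4, "tz": 0, "wx": 0, "wy": 0, "wz": 7, "grip": 0},
    {"tx": -0.1, "ty": 4, "tz": 0, "wx": 0, "wy": 0, "wz": 7, "grip": 0},
    {"tx": -0.1, "ty": 4, "tz": 0, "wx": 0, "wy": 0, "wz": 8, "grip": 0},
    {"tx": -0.1, "ty": 4, "tz": 0, "wx": 0, "wy": 0, "wz": 8, "grip": 0},
    {"tx": 0, "ty": 4, "tz": 0, "wx": 0, "wy": 0, "wz": 8, "grip": 0},
    {"tx": 0, "ty": 3, "tz": 0, "wx": 0, "wy": 0, "wz": 8, "grip": 0},
    {"tx": 0, "ty": 2.5, "tz": 0, "wx": 0, "wy": 0, "wz": 5, "grip": 0},
    {"tx": 0, "ty": 1.5, "tz": 0, "wx": 0, "wy": 0, "wz": 3, "grip": 0},
    {"tx": 0, "ty": 0.7, "tz": -2, "wx": 0, "wy": 0, "wz": 0, "grip": 0},
    {"tx": 0, "ty": 0, "tz": -2, "wx": 0, "wy": 0, "wz": 0, "grip": 0},
    {"tx": 0, "ty": 0, "tz": 0, "wx": 0, "wy": 0, "wz": 0, "grip": 0},
    {"tx": 0, "ty": 0, "tz": 0, "wx": 0, "wy": 0, "wz": 0, "grip": 0}
  ]
}}

```text
time: 12.55
tcp_pos: [0.484, 0.1564, 0.0688]
tool_rot: [[-0.342, -0.94, -0.002], [-0.94, 0.342, -0.0], [0.001, 0.002, -1.0]]
ft_force: [-0.5, -0.5, -0.4]
opening: 0.0216
```

```bash
python3 look.py j
```

```text
12.55 [0.484  0.1564 0.0688] [[-0.3423 -0.9396 -0.0017]
 [-0.9396  0.3423 -0.0002]
 [ 0.0007  0.0015 -1.    ]] 0.021550163204368443 [-0.529  -0.4726 -0.4069]
```

View pics/j_wrist.png

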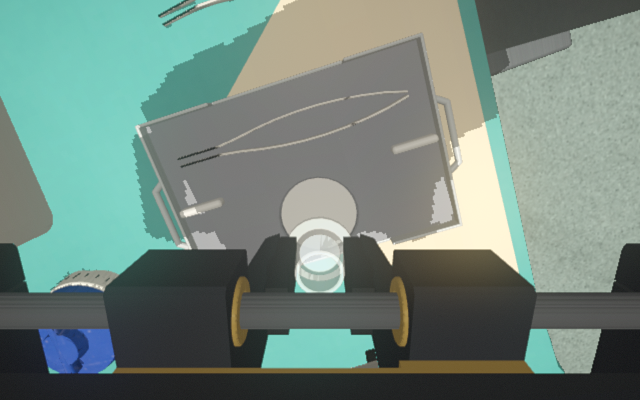

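```bash
python3 -c "
import pickle
from h import *
p=pickle.load(open('j.pkl','rb'))['wrist']
for v in (212,214,216): print(ray(p,318.5,v,.004))
print(ray(p,319,177,.004))
for u,v in [(179,162),(408,94)]: print(ray(p,u,v,.01))
print(proj(p,[.4845,.1565,.006]))
"
```

```text
[0.48382885 0.15540451 0.004     ]
[0.48429403 0.15668281 0.004     ]
[0.48476073 0.15796529 0.004     ]
[0.47563174 0.13379829 0.004     ]
[0.55137376 0.09505826 0.01      ]
[0.41064983 0.10435962 0.01      ]
(np.float64(318.1000587971666), np.float64(214.82981312317372))
```

>>> {"method": "apply_moves", "body": {
  "rows": [
    {"tx": 0, "ty": 0.05, "tz": -2, "wx": 0, "wy": 0, "wz": 0, "grip": 0},
    {"tx": 0, "ty": 0, "tz": -2, "wx": 0, "wy": 0, "wz": 0, "grip": 0},
    {"tx": 0, "ty": 0, "tz": -1.2, "wx": 0, "wy": 0, "wz": 0, "grip": 0},
    {"tx": 0, "ty": 0, "tz": -0.4, "wx": 0, "wy": 0, "wz": 0, "grip": 0},
    {"tx": 0, "ty": 0, "tz": 0, "wx": 0, "wy": 0, "wz": 0, "grip": 0},
    {"tx": 0, "ty": 0, "tz": 0, "wx": 0, "wy": 0, "wz": 0, "grip": 0}
  ]
}}

```text
time: 13.2
tcp_pos: [0.4849, 0.157, 0.014]
tool_rot: [[-0.342, -0.94, 0.001], [-0.94, 0.342, 0.0], [-0.001, -0.001, -1.0]]
ft_force: [-0.8, -0.4, -1.2]
opening: 0.0214
```

Release, then rise straight up, opening a little.

>>> {"method": "apply_moves", "body": {
  "rows": [
    {"tx": 0, "ty": 0, "tz": -0.2, "wx": 0, "wy": 0, "wz": 0, "grip": 0},
    {"tx": 0, "ty": 0, "tz": 0, "wx": 0, "wy": 0, "wz": 0, "grip": 0},
    {"tx": 0, "ty": 0, "tz": 0, "wx": 0, "wy": 0, "wz": 0, "grip": 0.45},
    {"tx": 0, "ty": 0, "tz": 0, "wx": 0, "wy": 0, "wz": 0, "grip": 0.45},
    {"tx": 0, "ty": 0, "tz": 0, "wx": 0, "wy": 0, "wz": 0, "grip": 0.45},
    {"tx": 0, "ty": 0, "tz": 0, "wx": 0, "wy": 0, "wz": 0, "grip": 0.45},
    {"tx": 0, "ty": 0, "tz": 1, "wx": 0, "wy": 0, "wz": 0, "grip": 0.45},
    {"tx": 0, "ty": 0, "tz": 3, "wx": 0, "wy": 0, "wz": 0, "grip": 0.45},
    {"tx": 0, "ty": 0, "tz": 4, "wx": 0, "wy": 0, "wz": 0, "grip": 0.45},
    {"tx": 0, "ty": 0, "tz": 2, "wx": 0, "wy": 0, "wz": 0, "grip": 0.45},
    {"tx": 0, "ty": 0, "tz": 0, "wx": 0, "wy": 0, "wz": 0, "grip": 0.45}
  ]
}}

```text
time: 14.3
tcp_pos: [0.4858, 0.1572, 0.1145]
tool_rot: [[-0.342, -0.94, 0.006], [-0.94, 0.342, 0.0], [-0.003, -0.006, -1.0]]
ft_force: [-0.7, -0.0, -0.4]
opening: 0.0396
```

```bash
python3 look.py k; python3 -c "
import pickle
from h import *
p=pickle.load(open('k.pkl','rb'))['wrist']
cv2.imwrite('pics/kz.png',cv2.resize(p['color'][30:330,100:480],None,fx=2,fy=2))
print(proj(p,[.4843,.157,.009]),proj(p,[.4843,.157,.029]))"
```

```text
14.3 [0.4858 0.1572 0.1145] [[-0.342  -0.9397  0.0061]
 [-0.9397  0.342   0.0005]
 [-0.0025 -0.0055 -1.    ]] 0.03955797757679337 [-0.6892 -0.0305 -0.3501]
(np.float64(321.4685022030551), np.float64(195.40402455012827)) (np.float64(321.49476696026426), np.float64(202.9290399877211))
```

View pics/kz.png

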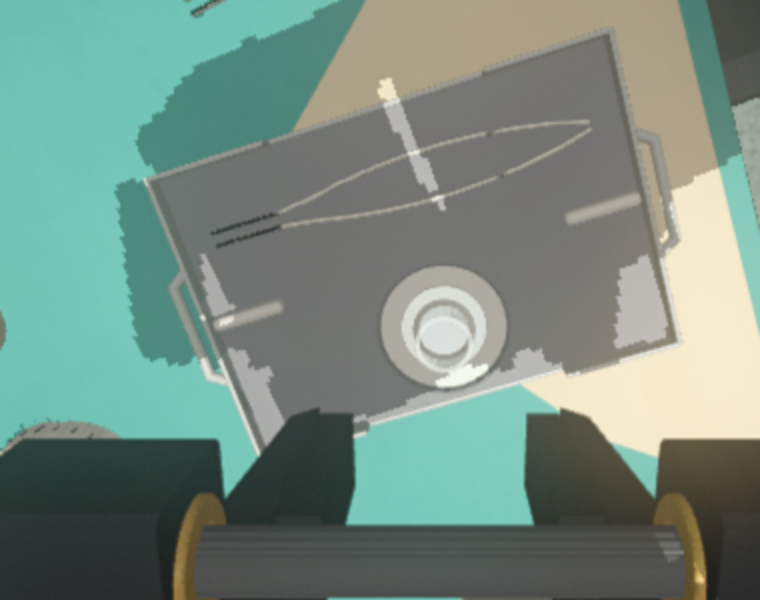

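>>> {"method": "apply_moves", "body": {
  "rows": [
    {"tx": -0.2, "ty": -2, "tz": 0, "wx": 0, "wy": 0, "wz": -5.5, "grip": 0.5},
    {"tx": -0.3, "ty": -3, "tz": 0, "wx": 0, "wy": 0, "wz": -8, "grip": 0.5},
    {"tx": -0.3, "ty": -3, "tz": 0, "wx": 0, "wy": 0, "wz": -8, "grip": 0.5},
    {"tx": -0.3, "ty": -3, "tz": 0, "wx": 0, "wy": 0, "wz": -8, "grip": 0.5},
    {"tx": -0.2, "ty": -1.5, "tz": 0, "wx": 0, "wy": 0, "wz": -8, "grip": 0.5},
    {"tx": -0.2, "ty": -1, "tz": 0, "wx": 0, "wy": 0, "wz": -8, "grip": 0.5},
    {"tx": -0.2, "ty": -0.7, "tz": 0, "wx": 0, "wy": 0, "wz": -8, "grip": 0.5},
    {"tx": -0.1, "ty": 0, "tz": -2, "wx": 0, "wy": 0, "wz": -8, "grip": 0.5},
    {"tx": 0, "ty": 0, "tz": -3, "wx": 0, "wy": 0, "wz": -4, "grip": 0.5},
    {"tx": 0, "ty": 0, "tz": -1.5, "wx": 0, "wy": 0, "wz": 0, "grip": 0.5},
    {"tx": 0, "ty": 0, "tz": 0, "wx": 0, "wy": 0, "wz": 0, "grip": 0.5},
    {"tx": 0, "ty": 0, "tz": 0, "wx": 0, "wy": 0, "wz": 0, "grip": 0.5}
  ]
}}

```text
time: 15.55
tcp_pos: [0.4661, 0.0151, 0.046]
tool_rot: [[-0.997, -0.079, -0.001], [-0.079, 0.997, 0.0], [0.001, 0.0, -1.0]]
ft_force: [0.2, 0.6, 0.7]
opening: 0.0439
```

```bash
python3 look.py l
```

```text
15.55 [0.4661 0.0151 0.046 ] [[-0.9969 -0.0785 -0.0011]
 [-0.0785  0.9969  0.0002]
 [ 0.0011  0.0003 -1.    ]] 0.04391340325729369 [0.2376 0.6134 0.6926]
```

View pics/l_wrist.png

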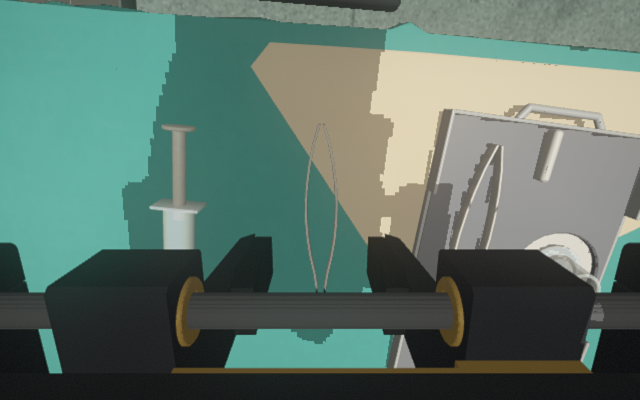

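Aligned over the short tweezers (centred at column ~321). Lower 4.3 cm.

>>> {"method": "apply_moves", "body": {
  "rows": [
    {"tx": 0.15, "ty": 0, "tz": -1.5, "wx": 0, "wy": 0, "wz": 0, "grip": 0.5},
    {"tx": 0, "ty": 0, "tz": -1.5, "wx": 0, "wy": 0, "wz": 0, "grip": 0.5},
    {"tx": 0, "ty": 0, "tz": -1.1, "wx": 0, "wy": 0, "wz": 0, "grip": 0.5},
    {"tx": 0, "ty": 0, "tz": 0, "wx": 0, "wy": 0, "wz": 0, "grip": 0.5},
    {"tx": 0, "ty": 0, "tz": 0, "wx": 0, "wy": 0, "wz": 0, "grip": 0.5}
  ]
}}

```text
time: 16.1
tcp_pos: [0.4681, 0.015, 0.0057]
tool_rot: [[-0.997, -0.078, 0.001], [-0.078, 0.997, -0.0], [-0.001, -0.0, -1.0]]
ft_force: [0.5, -0.6, 0.4]
opening: 0.044
```

>>> {"method": "apply_moves", "body": {
  "rows": [
    {"tx": 0, "ty": 0, "tz": -0.15, "wx": 0, "wy": 0, "wz": 0, "grip": 0.5},
    {"tx": 0, "ty": 0, "tz": 0, "wx": 0, "wy": 0, "wz": 0, "grip": 0},
    {"tx": 0, "ty": 0, "tz": 0, "wx": 0, "wy": 0, "wz": 0, "grip": 0},
    {"tx": 0, "ty": 0, "tz": 0, "wx": 0, "wy": 0, "wz": 0, "grip": 0},
    {"tx": 0, "ty": 0, "tz": 0, "wx": 0, "wy": 0, "wz": 0, "grip": 0},
    {"tx": 0, "ty": 0, "tz": 0, "wx": 0, "wy": 0, "wz": 0, "grip": 0},
    {"tx": 0, "ty": 0, "tz": 0, "wx": 0, "wy": 0, "wz": 0, "grip": 0},
    {"tx": 0, "ty": 0, "tz": 0.5, "wx": 0, "wy": 0, "wz": 0, "grip": 0},
    {"tx": 0, "ty": 0, "tz": 2, "wx": 0, "wy": 0, "wz": 0, "grip": 0},
    {"tx": 0, "ty": 0, "tz": 3.5, "wx": 0, "wy": 0, "wz": 0, "grip": 0},
    {"tx": 0, "ty": 0, "tz": 3, "wx": 0, "wy": 0, "wz": 0, "grip": 0},
    {"tx": 0, "ty": 0, "tz": 0, "wx": 0, "wy": 0, "wz": 0, "grip": 0},
    {"tx": 0, "ty": 0, "tz": 0, "wx": 0, "wy": 0, "wz": 0, "grip": 0}
  ]
}}

```text
time: 17.4
tcp_pos: [0.4678, 0.015, 0.0938]
tool_rot: [[-0.997, -0.078, 0.001], [-0.078, 0.997, -0.0], [-0.001, -0.0, -1.0]]
ft_force: [-0.6, -0.5, 0.1]
opening: 0.0176
```

```bash
python3 look.py m
```

```text
17.4 [0.4678 0.015  0.0938] [[-0.9969 -0.0783  0.0007]
 [-0.0783  0.9969 -0.0002]
 [-0.0007 -0.0002 -1.    ]] 0.017591039370699488 [-0.6196 -0.4786  0.1081]
```

View pics/m_wrist.png

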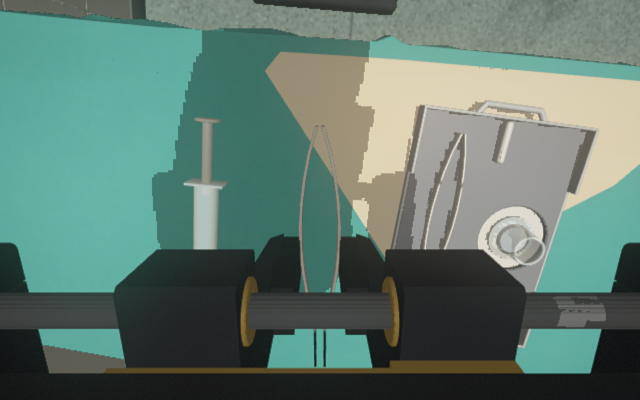

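>>> {"method": "apply_moves", "body": {
  "rows": [
    {"tx": 0, "ty": -2, "tz": 0, "wx": 0, "wy": 0, "wz": -0.8, "grip": 0},
    {"tx": 0, "ty": -3.5, "tz": 0, "wx": 0, "wy": 0, "wz": -1.5, "grip": 0},
    {"tx": 0, "ty": -4.5, "tz": 0, "wx": 0, "wy": 0, "wz": -1.5, "grip": 0},
    {"tx": 0, "ty": -4.5, "tz": 0, "wx": 0, "wy": 0, "wz": -1.5, "grip": 0},
    {"tx": 0.1, "ty": -4.5, "tz": 0, "wx": 0, "wy": 0, "wz": -1.5, "grip": 0},
    {"tx": 0.1, "ty": -4.5, "tz": 0, "wx": 0, "wy": 0, "wz": -1.5, "grip": 0},
    {"tx": 0, "ty": -4.5, "tz": 0, "wx": 0, "wy": 0, "wz": -1.5, "grip": 0},
    {"tx": 0, "ty": -4, "tz": 0, "wx": 0, "wy": 0, "wz": -1.5, "grip": 0},
    {"tx": 0, "ty": -3, "tz": 0, "wx": 0, "wy": 0, "wz": 0, "grip": 0},
    {"tx": 0, "ty": -1.9, "tz": -1, "wx": 0, "wy": 0, "wz": 0, "grip": 0},
    {"tx": 0, "ty": 0, "tz": -2, "wx": 0, "wy": 0, "wz": 0, "grip": 0},
    {"tx": 0, "ty": 0, "tz": -1.5, "wx": 0, "wy": 0, "wz": 0, "grip": 0},
    {"tx": 0, "ty": 0, "tz": 0, "wx": 0, "wy": 0, "wz": 0, "grip": 0},
    {"tx": 0, "ty": 0, "tz": 0, "wx": 0, "wy": 0, "wz": 0, "grip": 0}
  ]
}}

```text
time: 18.85
tcp_pos: [0.4696, -0.3537, 0.0481]
tool_rot: [[-0.993, 0.119, -0.001], [0.119, 0.993, 0.001], [0.001, 0.001, -1.0]]
ft_force: [0.8, 0.1, -0.2]
opening: 0.0178
```

```bash
python3 look.py n
```

```text
18.85 [ 0.4696 -0.3537  0.0481] [[-0.9929  0.1185 -0.0011]
 [ 0.1185  0.9929  0.0012]
 [ 0.0012  0.001  -1.    ]] 0.01784668679724004 [ 0.7698  0.0655 -0.2029]
```

View pics/n_wrist.png

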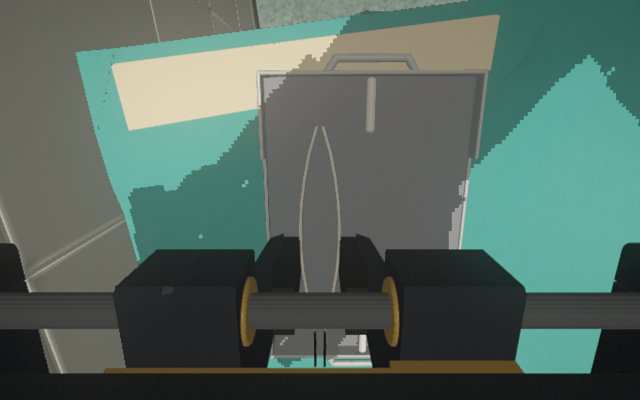

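>>> {"method": "apply_moves", "body": {
  "rows": [
    {"tx": 0, "ty": 0, "tz": -1.5, "wx": 0, "wy": 0, "wz": 0, "grip": 0},
    {"tx": 0, "ty": 0, "tz": -1.3, "wx": 0, "wy": 0, "wz": 0, "grip": 0},
    {"tx": 0, "ty": 0, "tz": -0.85, "wx": 0, "wy": 0, "wz": 0, "grip": 0},
    {"tx": 0, "ty": 0, "tz": 0, "wx": 0, "wy": 0, "wz": 0, "grip": 0},
    {"tx": 0, "ty": 0, "tz": 0, "wx": 0, "wy": 0, "wz": 0, "grip": 0},
    {"tx": 0, "ty": 0, "tz": 0, "wx": 0, "wy": 0, "wz": 0, "grip": 0}
  ]
}}

```text
time: 19.5
tcp_pos: [0.47, -0.3541, 0.0124]
tool_rot: [[-0.993, 0.119, 0.0], [0.119, 0.993, -0.0], [-0.0, -0.0, -1.0]]
ft_force: [0.4, -0.1, -0.1]
opening: 0.0177
```

>>> {"method": "apply_moves", "body": {
  "rows": [
    {"tx": 0, "ty": 0, "tz": -0.2, "wx": 0, "wy": 0, "wz": 0, "grip": 0},
    {"tx": 0, "ty": 0, "tz": 0, "wx": 0, "wy": 0, "wz": 0, "grip": 0},
    {"tx": 0, "ty": 0, "tz": 0, "wx": 0, "wy": 0, "wz": 0, "grip": 0.4},
    {"tx": 0, "ty": 0, "tz": 0, "wx": 0, "wy": 0, "wz": 0, "grip": 0.4},
    {"tx": 0, "ty": 0, "tz": 0, "wx": 0, "wy": 0, "wz": 0, "grip": 0.4},
    {"tx": 0, "ty": 0, "tz": 1, "wx": 0, "wy": 0, "wz": 0, "grip": 0.4},
    {"tx": 0, "ty": 0, "tz": 3, "wx": 0, "wy": 0, "wz": 0, "grip": 0.4},
    {"tx": 0, "ty": 0, "tz": 4, "wx": 0, "wy": 0, "wz": 0, "grip": 0.4},
    {"tx": 0, "ty": 0, "tz": 1.5, "wx": 0, "wy": 0, "wz": 0, "grip": 0.4},
    {"tx": 0, "ty": 0, "tz": 0, "wx": 0, "wy": 0, "wz": 0, "grip": 0.4}
  ]
}}

```text
time: 20.5
tcp_pos: [0.4707, -0.3549, 0.1083]
tool_rot: [[-0.993, 0.118, 0.004], [0.118, 0.993, -0.004], [-0.004, -0.004, -1.0]]
ft_force: [-0.6, 0.4, 0.7]
opening: 0.0353
```

```bash
python3 look.py o
```

```text
20.5 [ 0.4707 -0.3549  0.1083] [[-0.993   0.1185  0.0035]
 [ 0.1185  0.993  -0.004 ]
 [-0.004  -0.0035 -1.    ]] 0.03526999843678263 [-0.6113  0.4033  0.7401]
```

View pics/o_wrist.png

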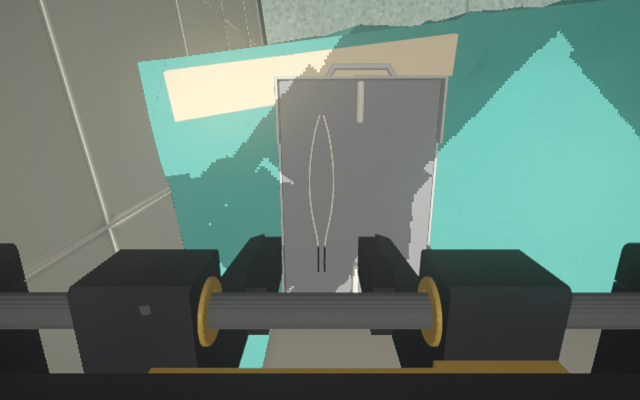

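>>> {"method": "apply_moves", "body": {
  "rows": [
    {"tx": 0.1, "ty": 2, "tz": 0, "wx": 0, "wy": 0, "wz": 0.6, "grip": 0.5},
    {"tx": 0.2, "ty": 4, "tz": 0, "wx": 0, "wy": 0, "wz": 0.8, "grip": 0.5},
    {"tx": 0.3, "ty": 4.5, "tz": 0, "wx": 0, "wy": 0, "wz": 0.8, "grip": 0.5},
    {"tx": 0.3, "ty": 4.5, "tz": 0, "wx": 0, "wy": 0, "wz": 0.8, "grip": 0.5},
    {"tx": 0.3, "ty": 4.5, "tz": 0, "wx": 0, "wy": 0, "wz": 0.8, "grip": 0.5},
    {"tx": 0.2, "ty": 4.5, "tz": 0, "wx": 0, "wy": 0, "wz": 0.8, "grip": 0.5},
    {"tx": 0.2, "ty": 3.3, "tz": 0, "wx": 0, "wy": 0, "wz": 0.8, "grip": 0.5},
    {"tx": 0, "ty": 1.6, "tz": -2, "wx": 0, "wy": 0, "wz": 0, "grip": 0.5},
    {"tx": 0, "ty": 0, "tz": -3, "wx": 0, "wy": 0, "wz": 0, "grip": 0.5},
    {"tx": 0, "ty": 0, "tz": -0.8, "wx": 0, "wy": 0, "wz": 0, "grip": 0.5},
    {"tx": 0, "ty": 0, "tz": 0, "wx": 0, "wy": 0, "wz": 0, "grip": 0.5},
    {"tx": 0, "ty": 0, "tz": 0, "wx": 0, "wy": 0, "wz": 0, "grip": 0.5}
  ]
}}

```text
time: 21.75
tcp_pos: [0.4861, -0.0655, 0.0477]
tool_rot: [[-1.0, 0.025, 0.0], [0.025, 1.0, -0.0], [-0.0, -0.0, -1.0]]
ft_force: [0.3, -0.4, 0.3]
opening: 0.0441
```

```bash
python3 look.py q
```

```text
21.75 [ 0.4861 -0.0655  0.0477] [[-0.9997  0.0252  0.0003]
 [ 0.0252  0.9997 -0.0001]
 [-0.0003 -0.0001 -1.    ]] 0.044100556624661204 [ 0.2904 -0.3975  0.2882]
```

View pics/q_wrist.png

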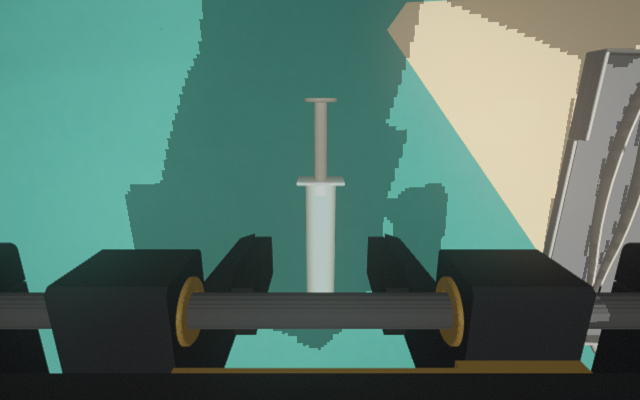

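>>> {"method": "apply_moves", "body": {
  "rows": [
    {"tx": 0, "ty": 0, "tz": -1.7, "wx": 0, "wy": 0, "wz": 0, "grip": 0.5},
    {"tx": 0, "ty": 0, "tz": -1.7, "wx": 0, "wy": 0, "wz": 0, "grip": 0.5},
    {"tx": 0, "ty": 0, "tz": -1.0, "wx": 0, "wy": 0, "wz": 0, "grip": 0.5},
    {"tx": 0, "ty": 0, "tz": 0, "wx": 0, "wy": 0, "wz": 0, "grip": 0.5},
    {"tx": 0, "ty": 0, "tz": 0, "wx": 0, "wy": 0, "wz": 0, "grip": 0.5},
    {"tx": 0, "ty": 0, "tz": 0, "wx": 0, "wy": 0, "wz": 0, "grip": 0},
    {"tx": 0, "ty": 0, "tz": 0, "wx": 0, "wy": 0, "wz": 0, "grip": 0},
    {"tx": 0, "ty": 0, "tz": 0, "wx": 0, "wy": 0, "wz": 0, "grip": 0},
    {"tx": 0, "ty": 0, "tz": 0, "wx": 0, "wy": 0, "wz": 0, "grip": 0},
    {"tx": 0, "ty": 0, "tz": 0, "wx": 0, "wy": 0, "wz": 0, "grip": 0},
    {"tx": 0, "ty": 0, "tz": 0, "wx": 0, "wy": 0, "wz": 0, "grip": 0}
  ]
}}

```text
time: 22.9
tcp_pos: [0.486, -0.065, 0.0034]
tool_rot: [[-1.0, 0.025, 0.0], [0.025, 1.0, -0.0], [-0.0, -0.0, -1.0]]
ft_force: [-1.0, -0.1, 3.8]
opening: 0.0159
```

>>> {"method": "apply_moves", "body": {
  "rows": [
    {"tx": 0, "ty": 0, "tz": 0.5, "wx": 0, "wy": 0, "wz": 0, "grip": 0},
    {"tx": 0, "ty": 0, "tz": 2, "wx": 0, "wy": 0, "wz": 0, "grip": 0},
    {"tx": 0, "ty": 0, "tz": 3.5, "wx": 0, "wy": 0, "wz": 0, "grip": 0},
    {"tx": 0, "ty": 0, "tz": 3, "wx": 0, "wy": 0, "wz": 0, "grip": 0},
    {"tx": 0, "ty": 0, "tz": 0, "wx": 0, "wy": 0, "wz": 0, "grip": 0},
    {"tx": 0, "ty": 0, "tz": 0, "wx": 0, "wy": 0, "wz": 0, "grip": 0}
  ]
}}

```text
time: 23.5
tcp_pos: [0.4858, -0.065, 0.0933]
tool_rot: [[-1.0, 0.025, 0.0], [0.025, 1.0, -0.0], [-0.0, -0.0, -1.0]]
ft_force: [0.5, 0.6, -0.4]
opening: 0.0163
```

```bash
python3 look.py r wrist side
```

```text
23.5 [ 0.4858 -0.065   0.0933] [[-0.9997  0.0246  0.0005]
 [ 0.0246  0.9997 -0.0002]
 [-0.0005 -0.0002 -1.    ]] 0.01625488928976831 [ 0.5116  0.5548 -0.4067]
```

View pics/r_wrist.png

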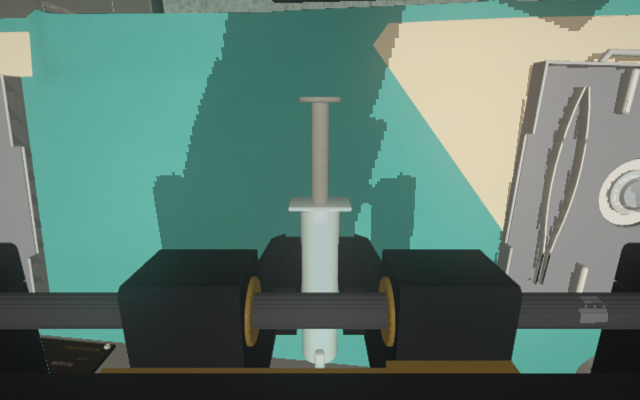

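>>> {"method": "apply_moves", "body": {
  "rows": [
    {"tx": 0, "ty": -2, "tz": 0, "wx": 0, "wy": 0, "wz": -0.4, "grip": 0},
    {"tx": -0.1, "ty": -4, "tz": 0, "wx": 0, "wy": 0, "wz": -1, "grip": 0},
    {"tx": -0.1, "ty": -4.5, "tz": 0, "wx": 0, "wy": 0, "wz": -1, "grip": 0},
    {"tx": -0.1, "ty": -4.5, "tz": 0, "wx": 0, "wy": 0, "wz": -1, "grip": 0},
    {"tx": -0.1, "ty": -4.5, "tz": 0, "wx": 0, "wy": 0, "wz": -1, "grip": 0},
    {"tx": -0.1, "ty": -2.5, "tz": 0, "wx": 0, "wy": 0, "wz": -1, "grip": 0},
    {"tx": 0, "ty": -1.4, "tz": -1, "wx": 0, "wy": 0, "wz": 0, "grip": 0},
    {"tx": 0, "ty": 0, "tz": -2, "wx": 0, "wy": 0, "wz": 0, "grip": 0},
    {"tx": 0, "ty": 0, "tz": -1.5, "wx": 0, "wy": 0, "wz": 0, "grip": 0},
    {"tx": 0, "ty": 0, "tz": 0, "wx": 0, "wy": 0, "wz": 0, "grip": 0},
    {"tx": 0, "ty": 0, "tz": 0, "wx": 0, "wy": 0, "wz": 0, "grip": 0}
  ]
}}

```text
time: 24.7
tcp_pos: [0.4808, -0.2982, 0.0476]
tool_rot: [[-0.993, 0.118, -0.001], [0.118, 0.993, 0.001], [0.001, 0.001, -1.0]]
ft_force: [-0.2, -0.5, -0.6]
opening: 0.0159
```

```bash
python3 look.py s
```

```text
24.7 [ 0.4808 -0.2982  0.0476] [[-0.9931  0.1176 -0.0011]
 [ 0.1176  0.9931  0.0011]
 [ 0.0012  0.001  -1.    ]] 0.015860943559864102 [-0.1847 -0.5084 -0.5825]
```

View pics/s_wrist.png

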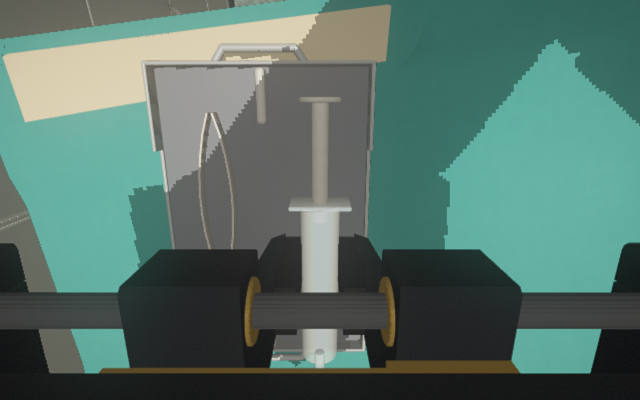

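>>> {"method": "apply_moves", "body": {
  "rows": [
    {"tx": 0, "ty": -0.05, "tz": -1.5, "wx": 0, "wy": 0, "wz": 0, "grip": 0},
    {"tx": 0, "ty": 0, "tz": -1.2, "wx": 0, "wy": 0, "wz": 0, "grip": 0},
    {"tx": 0, "ty": 0, "tz": -1.0, "wx": 0, "wy": 0, "wz": 0, "grip": 0},
    {"tx": 0, "ty": 0, "tz": 0, "wx": 0, "wy": 0, "wz": 0, "grip": 0},
    {"tx": 0, "ty": 0, "tz": 0, "wx": 0, "wy": 0, "wz": 0, "grip": 0},
    {"tx": 0, "ty": 0, "tz": 0, "wx": 0, "wy": 0, "wz": 0, "grip": 0}
  ]
}}

```text
time: 25.35
tcp_pos: [0.481, -0.2996, 0.0116]
tool_rot: [[-0.993, 0.119, 0.0], [0.119, 0.993, -0.0], [-0.0, -0.0, -1.0]]
ft_force: [0.6, -0.2, -0.2]
opening: 0.016
```

>>> {"method": "apply_moves", "body": {
  "rows": [
    {"tx": 0, "ty": 0, "tz": -0.2, "wx": 0, "wy": 0, "wz": 0, "grip": 0},
    {"tx": 0, "ty": 0, "tz": 0, "wx": 0, "wy": 0, "wz": 0, "grip": 0},
    {"tx": 0, "ty": 0, "tz": 0, "wx": 0, "wy": 0, "wz": 0, "grip": 0.35},
    {"tx": 0, "ty": 0, "tz": 0, "wx": 0, "wy": 0, "wz": 0, "grip": 0.35},
    {"tx": 0, "ty": 0, "tz": 0, "wx": 0, "wy": 0, "wz": 0, "grip": 0.35},
    {"tx": 0, "ty": 0, "tz": 1, "wx": 0, "wy": 0, "wz": 0, "grip": 0.35},
    {"tx": 0, "ty": 0, "tz": 3, "wx": 0, "wy": 0, "wz": 0, "grip": 0.35},
    {"tx": 0, "ty": 0, "tz": 4, "wx": 0, "wy": 0, "wz": 0, "grip": 0.35},
    {"tx": 0, "ty": 2, "tz": 4, "wx": 0, "wy": 0, "wz": 0, "grip": 0.35},
    {"tx": -0.5, "ty": 4, "tz": 2, "wx": 0, "wy": 0, "wz": 0, "grip": 0.35},
    {"tx": -0.5, "ty": 4, "tz": 0, "wx": 0, "wy": 0, "wz": 0, "grip": 0.35},
    {"tx": -1, "ty": 4, "tz": 0, "wx": 0, "wy": 0, "wz": 0, "grip": 0.35},
    {"tx": -1, "ty": 4, "tz": 0, "wx": 0, "wy": 0, "wz": 1, "grip": 0.35},
    {"tx": -1, "ty": 3, "tz": 0, "wx": 0, "wy": 0, "wz": 1.5, "grip": 0.35},
    {"tx": 0, "ty": 0, "tz": 0, "wx": 0, "wy": 0, "wz": 2, "grip": 0.35},
    {"tx": 0, "ty": 0, "tz": 0, "wx": 0, "wy": 0, "wz": 2, "grip": 0.35},
    {"tx": 0, "ty": 0, "tz": 0, "wx": 0, "wy": 0, "wz": 0, "grip": 0.35}
  ]
}}

```text
time: 27.05
tcp_pos: [0.4409, -0.0893, 0.1499]
tool_rot: [[-1.0, 0.005, 0.001], [0.005, 1.0, -0.0], [-0.001, -0.0, -1.0]]
ft_force: [0.1, -0.4, 0.1]
opening: 0.0308
```

```bash
python3 look.py t wrist top side
```

```text
27.05 [ 0.4409 -0.0893  0.1499] [[-1.      0.0047  0.0009]
 [ 0.0047  1.     -0.0004]
 [-0.0009 -0.0004 -1.    ]] 0.030775365939570247 [ 0.1332 -0.3965  0.1358]
```

View pics/t_wrist.png

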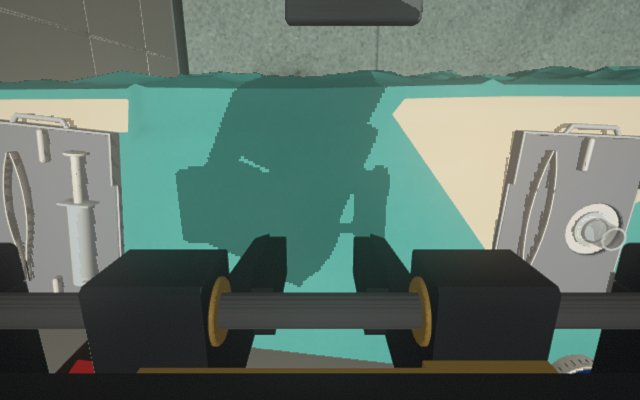

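>>> {"method": "apply_moves", "body": {
  "rows": [
    {"tx": 0, "ty": 0, "tz": 4, "wx": 0, "wy": 0, "wz": 0, "grip": 0.35},
    {"tx": 0, "ty": 0, "tz": 4, "wx": 0, "wy": 0, "wz": 0, "grip": 0.35},
    {"tx": 0, "ty": 0, "tz": 2, "wx": 0, "wy": 0, "wz": 0, "grip": 0.35},
    {"tx": 0, "ty": 0, "tz": 0, "wx": 0, "wy": 0, "wz": 0, "grip": 0.35},
    {"tx": 0, "ty": 0, "tz": 0, "wx": 0, "wy": 0, "wz": 0, "grip": 0.35}
  ]
}}

```text
time: 27.7
tcp_pos: [0.4406, -0.0895, 0.2486]
tool_rot: [[-1.0, 0.006, -0.001], [0.006, 1.0, 0.0], [0.001, 0.0, -1.0]]
ft_force: [-1.2, -0.4, 0.4]
opening: 0.031
```

```bash
python3 look.py u wrist top; python3 - <<'E'
import pickle
from h import *
p=pickle.load(open('u.pkl','rb'))['wrist'];c=p['color']
a=np.hstack([c[90:280,40:175],c[90:280,445:590]])
cv2.imwrite('pics/u2.png',cv2.resize(a,None,fx=2.8,fy=2.8,interpolation=cv2.INTER_CUBIC))
E
```

```text
27.7 [ 0.4406 -0.0895  0.2486] [[-1.      0.006  -0.0006]
 [ 0.006   1.      0.0003]
 [ 0.0006  0.0003 -1.    ]] 0.030970248526405633 [-1.2138 -0.3893  0.4354]
```

View pics/u2.png

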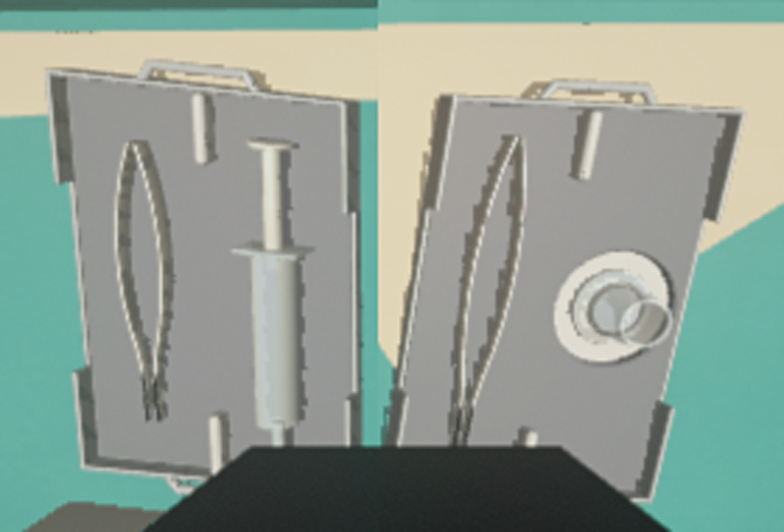

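View pics/u_top.png

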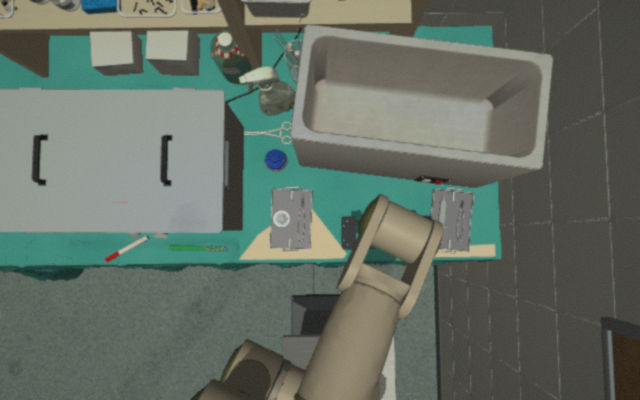

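```bash
python3 - <<'E'
import pickle
from h import *
np.set_printoptions(precision=4,suppress=True)
p=pickle.load(open('u.pkl','rb'))['wrist']
def B(u,v,z,o=40): return ray(p,o+(u+.5)/2.8-.5,90+(v+.5)/2.8-.5,z)[:2]
def C(u,v,z): return B(u-378,v,z,445)
def loc(a,c,yaw):
    t=np.radians(yaw);R=np.array([[np.cos(t),-np.sin(t)],[np.sin(t),np.cos(t)]]);return (a-np.array(c))@R
L=((.473,-.3265),-6.8);Wt=((.483,.128),-3.7)
a,b=B(133,145,.010),B(155,415,.010);print('short',loc((a+b)/2,*L),np.hypot(*(a-b)),'ends',loc(a,*L),loc(b,*L))
a=B(272,143,.014);f=B(273,249,.014);n=B(280,425,.014);print('syr disc,flange,barrel end',loc(a,*L),loc(f,*L),loc(n,*L))
a,b=C(516,138,.010),C(460,440,.010);print('long',loc(a,*Wt),loc(b,*Wt))
print('cap collar',loc(C(612,305,.009),*Wt),'top',loc(C(646,323,.029),*Wt))
d0=pickle.load(open('d0.pkl','rb'))['top']['color'].astype(float);d1=pickle.load(open('u.pkl','rb'))['top']['color'].astype(float)
for n,(x0,y0,x1,y1) in dict(timer=(255,145,298,178),brush=(160,235,240,258)).items():
    A=d0[y0:y1,x0:x1].mean(2).astype('f4');Bm=d1[y0:y1,x0:x1].mean(2).astype('f4');print(n,cv2.phaseCorrelate(A,Bm),abs(A-Bm).mean())
E
```

```text
short [ 0.0004 -0.0286] 0.11589097887064553 ends [-0.0575 -0.0295] [ 0.0583 -0.0276]
syr disc,flange,barrel end [-0.0653  0.0275] [-0.0222  0.0268] [0.055  0.0277]
long [-0.0694 -0.028 ] [ 0.0606 -0.027 ]
cap collar [-0.0032  0.0261] top [-0.0015  0.0282]
timer ((0.5255530758487836, 0.011949714676266154), 0.9700367427166597) 1.961945
brush ((0.0611025358236148, -0.1456849641299911), 0.8850040490428607) 2.010145
```

```bash
python3 -c "
from cell import *
print(sign_off())"
```

```text
the job is handed in; nothing more can be done
None
```

Both kits are made up and the job was handed in at about 28 s of the 102 s; `sign_off` reports no verdict. The table gives the last wrist-camera measurement, in each tray's own frame:

| Thing | Tray | Measured position | Limit |
|---|---|---|---|
| Shorter tweezers | Without recess, lane y −28 mm | x +0.4 mm, y −28.6 mm, within 1° of lengthwise | x ±28 mm, y −46 to −10 mm |
| Syringe | Without recess, lane y +28 mm | along the lane at y about +27.5 mm, centred to about 1 mm lengthwise | x ±24 mm, y +10 to +46 mm |
| Longer tweezers | With recess, lane beside it | y about −28 mm; placed at x about −2 mm | x ±18 mm, y −46 to −10 mm |
| Funnel cap | With recess, in the recess | about 3 mm from centre, top ring above the collar | 11 mm, upright |

- **Longer tweezers' x:** the gripper hid their far tip in the last picture. The x figure comes from an earlier picture with both tips in view, taken while the gripper held the cap above the tray.
- **Heights:** I did not measure the resting heights directly. The pictures show everything lying flat or seated.
- **Bystanders:** comparing the first and last top pictures, the brush did not shift. The timer shifted by about 0.5 px (about 1.5 mm), which I take as image noise since the arm never came near it.
- **Networks:** in the first top picture the networks mislabelled several things: both trays came up as the tray with the recess, and a tray came up as tweezers. I took all positions from the pictures and calibration, checked against the sizes given.

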